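File a culture plate in the covered plate keeper

TASK

Turn the clear dust cover of the round plate keeper by its thumb post until the opening stands squarely over the red seat, then set the loose plate with the red medium, which lies to the left of the keeper, down flat in the red seat without tipping or dropping it. Finally turn the cover so that its opening is squarely over the white blank block again and all plates are covered; leave the other plates in their seats and everything else on the bench where it stands.

Things in the scene. Friction and masses are not known exactly. Their poses are not given: they have to be found in the camera images.
- keeper: fixed round white base of the plate keeper, 276 mm across, 10 mm thick; origin at the centre of its underside, on the bench and on the cover's turning axis (vertical). Its +x axis points to the middle of the white blank block. Five places lie 72 degrees apart on an 84 mm radius: the blank block (88 mm radial, 72 mm wide, top at z = 33.5 mm) and four round seats
- cover (a joint): angle of the cover on the base, rad, counter-clockwise seen from above positive; 0 = opening exactly over the blank block. It turns freely either way without end stop or click and stays where it is left (about 1.2 N at the post). The cover is a smoke-clear round lid, 268 mm across, plate from z = 35 to 39 mm, skirt down to 14 mm, hub in the middle up to 51 mm.
- opening_center (a point): point in the middle of the cover's one opening (a straight radial slot 80 mm wide, dark edged, from 24 mm off the axis out through the skirt, so fingers that straddle a plate have the most room in line with the radius), 84 mm from the axis, 37 mm above the bench; it turns with the cover and stands right over a seat's centre when aligned with it
- post_top (a point): top centre of the cover's black upright thumb post, 105 mm from the axis, on the side opposite to the opening; post 18 mm thick, standing free from z = 43 to 67 mm, the place to push
- blank_center (a point): point on top of the white blank block, 84 mm from the axis; the opening belongs here when the keeper is closed
- seat_red: red round seat fixed on the base: shallow cup 82 mm across, inside 74 mm, floor 2 mm above its origin (centre of its underside, 10 mm above the bench), lip 3 mm above the floor. Stays empty under the cover at the start. Which of the four places is red varies
- plate_red: closed 60 mm petri dish with red medium, 61 mm across (58 mm across its own x or y axis, where it is best gripped), 15 mm high, about 30 g, loose on the bench between keeper and left end, in front of the sink; origin at the centre of its underside. Grip its upper 10 mm, so that the fingertips clear the seat's lip
- plate_pale: closed 60 mm petri dish with pale medium, same size, loose in the yellow seat; stays there
- plate_clear: closed 60 mm petri dish, clear and empty, same size, loose in the blue seat; stays there
- timer: white lab timer, 50 x 62 x 19 mm, lying to the right of the keeper; stays there
- strips: yellow carton of indicator strips, 42 x 72 x 18 mm, to the right; stays there
- beaker: glass beaker, 76 mm across, 94 mm high, to the right; stays there
- reagent_a: small amber bottle, 48 mm across, 105 mm high, to the right; stays there
- reagent_b: smaller amber bottle, 40 mm across, 88 mm high, to the right; stays there
- forceps: steel forceps lying flat, 131 mm long, at the left, beyond the red plate; stay there
Mind the look-alikes: they are no part of the job. What is shaped like the plate_red but orange or purple is not meant.

How it is judged:
By the outcome, as a careful person would: the job done as asked, in the order asked, and still so for the second after the job is handed in, with the robot touching nothing.
It also fails if it takes over 72 s, if anything falls off the work surface, if the arm or the gripper's body presses on something with over 40 N, if the wrist force passes 120 N, or if a joint passes its speed limit or range.

ROBOT

A 7-joint arm with a two-finger parallel gripper is mounted at the origin on a cart in front of the work surface, level with it; the furniture and walls round the work are solid. World frame = base frame: x ahead of the robot, y to its left, z up, the work surface at z = 0. Lengths are in mm, angles in rad, forces in N, time in s.
With the tool pointing down it reaches from about 425 to 875 mm from the base axis. Payload 4.7 kg.
Tool frame: the origin (TCP) lies on the centre line of the jaws, within the pads' length; the fingertips stand 11 mm ahead of it and the grasp point (between the pads) lies 8 mm behind it; z points along the fingers, y is the direction in which the jaws open and shut (so a half turn about z gives the same grasp; the last joint's range is limited). The gripper opens to 87 mm and grips with 3 to 60 N. Pads are 19 mm wide; open, the fingers measure 117 mm over their backs; the gripper's body (75 mm by 190 mm) begins 51 mm behind the grasp point.
Start: joints at [-1.114, 0.321, -0.07, 1.45, 0.023, 1.371, -0.057], TCP at [278.537, 587.321, 195.687] pointing down, gripper open.
Joint ranges: [-2.86, 2.86], [-0.3, 2.09], [-1.38, 1.24], [0.06, 2.45], [-1.56, 4.7], [0.09, 2.05], [-2.69, 2.69]. Speed limits (rad/s): [2.57, 2.57, 3.14, 3.14, 3.14, 3.14, 3.14].

INTERFACE

Orientations are given as a unit quaternion [x, y, z, w].
In Python, from workcell import get_state, grab_frame, finish_job gives the robot as it stands.
- The arm moves only by the tool play_rows, never from a script. Its argument "plan" is a list that holds one entry, the list of rows, each a list of 7 numbers: the shift along the tool's x, y, z in mm, then the turn, a rotation vector about the tool's x, y, z in degrees, then the opening in per cent of the stroke, from 0 (shut) to 100 (fully open). In form: [[[x, y, z, wx, wy, wz, hand], ...]]. A call has 1 to 10 rows; each row shifts and turns the commanded pose from where the row before left it, along the tool's axes as they then stand; what a row does not reach is not made up. A row lasts 1/12 s, in which the tool goes at most 41.7 mm and 7.16 degrees, less where a joint would pass 70% of its speed; a pose out of reach is approached as far as the arm can. A call with a gripper value outside its range is refused whole. The fingers move at their own pace and stop on an object; "squeeze" is the grip in N (left out, the last holds). Time passes only in rows, so rows that do not move let the fingers close. It gives the time, the measured TCP pose, the force and the opening at its end, in the units of the state.
- get_state(): the state, without advancing time (a new reading comes with each control period).
- grab_frame(name): name is "scene" or "top" or "wrist"; returns a dict with "color" (400x640x3 uint8, red, green, blue), "mtx" (3x3 intrinsics, pixels), "dist_coeffs" ([k1, k2, p1, p2, k3] as OpenCV has them; the pictures are not rectified), "R" (3x3) and "t" (3): a world point X has camera coordinates R X + t; the wrist camera has in their place "tool_from_camera" (4x4, takes a point from camera to tool coordinates, whose origin is the TCP and whose axes are the flange's). Camera axes: x right, y down, z forward; pixel columns grow to the right and rows downward; lengths in mm; the calibration is good to about 2 mm. A picture is of the moment at which its call begins: read the wrist's pose just before it. There is no depth.
- finish_job(): hands the job in, once; it reports no verdict.
The state is a dict: "time": time; "joint_positions": joint angles; "qvel": joint speeds; "joint_torque": joint torques, N m; "eef_pos": TCP position; "tcp_rot": TCP orientation; "force": force on the tool from outside, world axes, zero at the start; "ft_torque": the same for the moment, N m; "opening": opening from 0.0 (shut) to 1.0 (fully open).
Only numpy, scipy, OpenCV 4.12 (cv2) and the standard library are available. Lean on these libraries where they do the work, as an engineer would, in place of code of your own. Each camera call takes 0.05 s, during which the arm holds its last target.

## Working session

There is one attempt and no reset: what is moved stays moved. The work goes in short steps, Python scripts to look and compute and a tool call to move; the robot and the scene stay as the last step left them, time stands still between calls to the robot, and variables do not carry over. Pictures are saved under pics/ and viewed, and the job is handed in when it is done.

Besides the shell and the picture viewer there is one more tool, called as name(argument=value, ...), one argument or row to a line, values as JSON. play_rows: Moves the arm, as the interface text tells. Its arguments: {"type":"object","properties":{"plan":{"type":"array","items":{"type":"array","items":{"type":"array","items":{"type":"number"}}}},"squeeze":{"type":"number"}},"required":["plan"]}

```bash
ls; mkdir -p pics; python3 - <<'E'
from workcell import *
import cv2,pickle
s=get_state();print(s)
for n in("scene","top","wrist"):
    f=grab_frame(n);cv2.imwrite(f"pics/{n}0.png",f["color"][:,:,::-1]);pickle.dump(f,open(f"{n}0.pkl","wb"))
    print({k:v for k,v in f.items() if k!="color"})
E
```

```text
pics
{'time': 0.0, 'joint_positions': array([-1.11393731,  0.32184304, -0.07008469,  1.45167745,  0.02260444,
        1.37077255, -0.05687549]), 'qvel': array([ 0.00014034, -0.00061562,  0.00138219,  0.00019115,  0.00044519,
        0.00093604,  0.00019075]), 'joint_torque': array([ 2.09158702e-04, -4.91277015e+01, -4.04099207e-01, -3.12529492e+01,
       -6.40160521e-02,  4.36687970e-02,  1.75175569e-04]), 'eef_pos': array([278.27436897, 586.75820696, 194.54730491]), 'tcp_rot': array([ 2.19548263e-01,  9.75601171e-01, -9.43125922e-04, -1.60336204e-04]), 'force': array([0.07061551, 0.16048977, 0.3504361 ]), 'ft_torque': array([ 0.04448647,  0.03920781, -0.03790047]), 'opening': 1.000154400771912}
{'mtx': array([[436.5519765 ,   0.        , 317.65508911],
       [  0.        , 436.5519765 , 201.22229408],
       [  0.        ,   0.        ,   1.        ]]), 'dist_coeffs': array([-0.05228988,  0.        ,  0.        ,  0.        ,  0.        ]), 'R': array([[ 0.86055743, -0.5092397 , -0.01076242],
       [-0.21444696, -0.34306366, -0.91450524],
       [ 0.46201018,  0.78929225, -0.4044
[... 438 characters left out ...]
0.02567163, -0.98926801]]), 't': array([ -34.78014927,  566.3659866 , 1379.71735633])}
{'mtx': array([[311.63950606,   0.        , 320.60243237],
       [  0.        , 311.63950606, 202.64243708],
       [  0.        ,   0.        ,   1.        ]]), 'dist_coeffs': array([-0.01034181,  0.        ,  0.        ,  0.        ,  0.        ]), 'tool_from_camera': array([[ 8.91354114e-04, -9.64975616e-01, -2.62338074e-01,
         7.23690053e+01],
       [ 9.99999561e-01,  7.84432428e-04,  5.12299094e-04,
         2.58456994e-01],
       [-2.88569642e-04, -2.62338416e-01,  9.64975892e-01,
        -1.88502217e+02],
       [ 0.00000000e+00,  0.00000000e+00,  0.00000000e+00,
         1.00000000e+00]])}
```

View pics/top0.png

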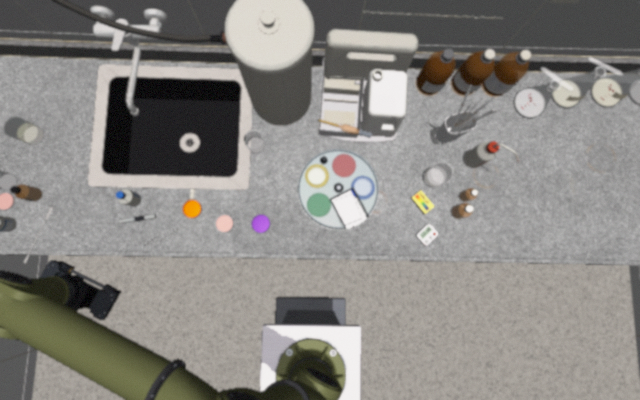

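View pics/scene0.png

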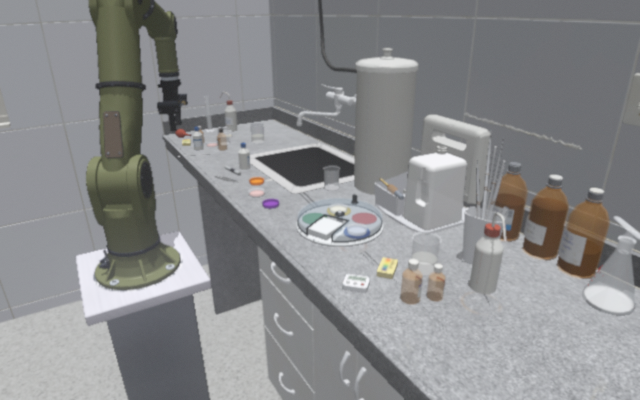

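View pics/wrist0.png

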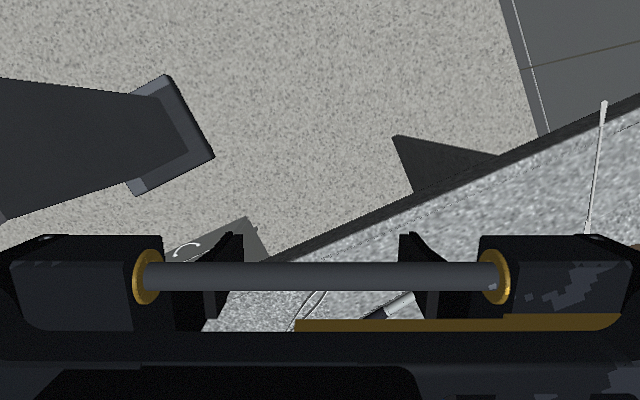

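```bash
python3 - <<'E'
import cv2
im=cv2.imread("pics/top0.png")
cv2.imwrite("pics/c1.png",cv2.resize(im[140:240,280:400],None,fx=6,fy=6,interpolation=cv2.INTER_CUBIC))
a=cv2.resize(im[185:240,105:285],None,fx=4.4,fy=4.4,interpolation=cv2.INTER_CUBIC)
im=cv2.imread("pics/scene0.png")
cv2.imwrite("pics/c2.png",a)
cv2.imwrite("pics/c3.png",cv2.resize(im[160:260,220:400],None,fx=4.4,fy=4.4,interpolation=cv2.INTER_CUBIC))
E
```

```text
(no output)
```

View pics/c1.png

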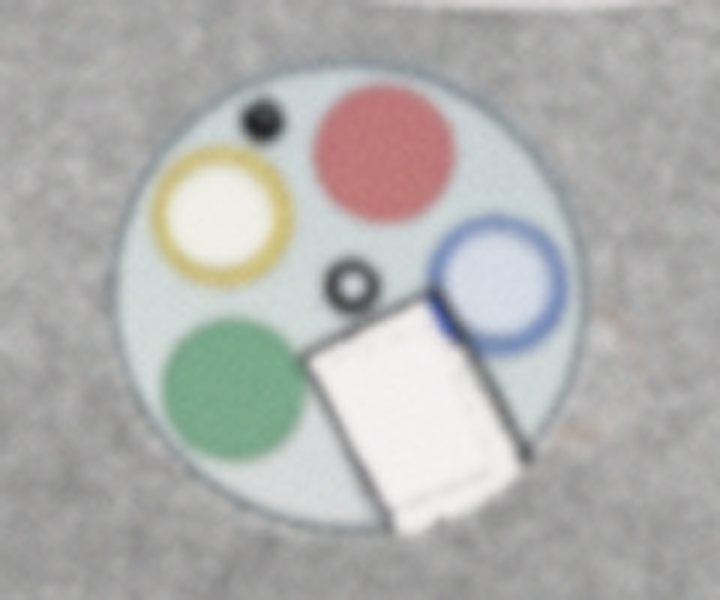

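View pics/c2.png

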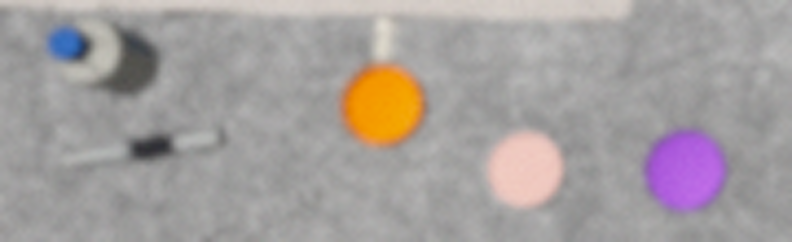

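View pics/c3.png

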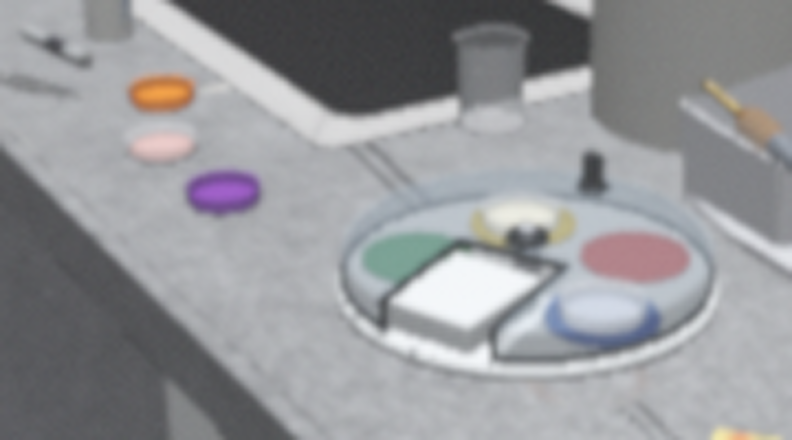

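```bash
cat > h.py <<'E'
import numpy as np,cv2,pickle
from scipy.spatial.transform import Rotation as Ro
def camera(f,s=None):
    """return K,D,R,t world->cam"""
    if "R" in f: return f["mtx"],f["dist_coeffs"],f["R"],f["t"]
    T=np.eye(4);T[:3,:3]=Ro.from_quat(s["tcp_rot"]).as_matrix();T[:3,3]=s["eef_pos"]
    C=np.linalg.inv(T@f["tool_from_camera"]);return f["mtx"],f["dist_coeffs"],C[:3,:3],C[:3,3]
def px2w(c,uv,z):
    K,D,R,t=c
    p=cv2.undistortPoints(np.array(uv,float).reshape(-1,1,2),K,D).reshape(-1,2)
    d=np.c_[p,np.ones(len(p))]@R; o=-R.T@t
    return o+d*((z-o[2])/d[:,2])[:,None]
def w2px(c,X):
    K,D,R,t=c
    return cv2.projectPoints(np.array(X,float).reshape(-1,1,3),cv2.Rodrigues(R)[0],t,K,D)[0].reshape(-1,2)
def blob(im,lo,hi,roi):
    u0,v0,u1,v1=roi
    h=cv2.cvtColor(im[v0:v1,u0:u1],cv2.COLOR_RGB2HSV)
    m=cv2.inRange(h,np.array(lo),np.array(hi))
    n,l,st,c=cv2.connectedComponentsWithStats(m)
    i=1+np.argmax(st[1:,4]);return c[i]+[u0,v0],st[i,4],st[i,:4]+[u0,v0,0,0]
E
python3 - <<'E'
from h import *
f=pickle.load(open("top0.pkl","rb"));c=camera(f);im=f["color"]
for n,lo,hi,roi,z in [("redseat",(0,60,60),(12,255,255),(325,145,365,185),12),("redseat2",(170,60,60),(180,255,255),(325,145,365,185),12),
 ("green",(50,50,40),(90,255,255),(300,185,340,225),12),("plate",(0,25,150),(14,255,255),(210,205,240,240),12),
 ("orange",(5,180,100),(25,255,255),(175,190,210,225),12),("purple",(125,100,50),(150,255,255),(245,205,280,240),12),
 ("post",(0,0,0),(180,255,70),(316,152,332,166),60)]:
    p,a,bb=blob(im,lo,hi,roi);print(n,p,a,bb,px2w(c,[p],z)[0])
# disc outline from crop: left 113,right 587,top 60,bottom 530 /6
pts=np.array([[113,295],[587,290],[350,60],[330,532]])/6+[280,140]
print(px2w(c,pts,37),px2w(c,[np.array([352,286])/6+[280,140]],51))
for n,p,z in [("yel",(222,216),20),("blue",(498,284),20),("blk corners top",None,0)]:
    if p: print(n,px2w(c,[np.array(p)/6+[280,140]],z))
print("opening corners",px2w(c,np.array([[303,358],[432,292],[530,457],[392,525]])/6+[280,140],38))
E
```

```text
redseat [343.47126437 167.83333333] 174 [333 156  21  21] [669.35321274 -97.96481929  12.        ]
redseat2 [343.71910112 162.12359551] 178 [333 155  22  16] [689.18692872 -98.60129537  12.        ]
green [318.52777778 204.42171717] 396 [308 194  23  22] [542.3697244 -15.5865792  12.       ]
plate [224.0661157  223.04545455] 242 [216 215  17  17] [473.77048338 295.35891019  12.        ]
orange [191.62895928 208.43891403] 221 [183 201  18  16] [520.08785476 404.23542572  12.        ]
purple [260.29098361 223.22131148] 244 [252 215  18  18] [475.51429275 176.23485529  12.        ]
post [323.         160.35714286] 14 [321 159   5   4] [682.55185066 -26.61269816  60.        ]
[[ 588.61962047   50.91342068   37.        ]
 [ 597.26013347 -211.0295098    37.        ]
 [ 724.62807179  -78.123196     37.        ]
 [ 460.57647994  -70.40450153   37.        ]] [[594.27027501 -79.85632455  51.        ]]
yel [[637.52493592  -8.4970954   20.        ]]
blue [[ 602.37985017 -163.74064016   20.        ]]
opening corners [[ 555.74300306  -54.24305492   38.        ]
 [ 594.06041025 -124.99021923   38.        ]
 [ 503.72752624 -179.44304048   38.        ]
 [ 464.98729559 -104.10800278   38.        ]]
```

```bash
python3 - <<'E'
from h import *
from scipy.optimize import least_squares
f=pickle.load(open("top0.pkl","rb"));c=camera(f);im=f["color"]
print("tank/tray",px2w(c,[(282,124),(260,120),(308,110),(322,138),(397,140)],0))
h=cv2.cvtColor(im,cv2.COLOR_RGB2HSV);m=(((h[...,0]<12)|(h[...,0]>168))&(h[...,1]>60))
r=m[145:185,325:365];ys,xs=np.nonzero(r);red=np.array([xs.mean()+325,ys.mean()+145]);print(red)
W=[px2w(c,[p],z)[0][:2] for p,z in [(red,12),((318.53,204.42),12),(np.array([222,216])/6+[280,140],18),(np.array([498,284])/6+[280,140],18)]]
k=np.array([2,4,3,1])*72
def res(q):
    a=q[2]+np.radians(k);return (np.c_[q[0]+84*np.cos(a),q[1]+84*np.sin(a)]-W).ravel()
s=least_squares(res,[594,-79,-2.7]);print(s.x,np.degrees(s.x[2]),s.fun.round(1))
p=px2w(c,[(np.array([263,120])/6+[280,140])],67)[0];print("post",p,np.degrees(np.arctan2(p[1]-s.x[1],p[0]-s.x[0])),np.hypot(p[1]-s.x[1],p[0]-s.x[0]))
E
```

```text
tank/tray [[ 821.4695189   115.75333031    0.        ]
 [ 833.66423374  192.01851098    0.        ]
 [ 874.31246443   26.99641375    0.        ]
 [ 775.2287343   -23.51251435    0.        ]
 [ 774.67039339 -283.67259248    0.        ]]
[343.51315789 165.24210526]
[595.98396238 -79.68690757  -2.74270247] -157.14527602019467 [-0.6 -0.8 -1.3 -0.6  1.5  0.7  0.4  0.6]
post [682.19691459 -29.11866821  67.        ] 30.393770473981323 99.94908683794554
```

```bash
cat >> h.py <<'E'
def plan(p0,q0,p1,yaw1,n,hand,nd=0,turn_rows=None):
    """rows from pose p0,q0 to p1 with tool pointing down, tool y at yaw1 deg"""
    R=Ro.from_quat(q0);a=np.radians(yaw1)
    R1=Ro.from_matrix(np.array([[-np.sin(a),np.cos(a),0],[np.cos(a),np.sin(a),0],[0,0,-1]]).T)
    p=np.array(p0,float);rows=[]
    for i in range(n):
        d=R.inv().apply((np.array(p1)-p)/(n-i)); w=np.degrees((R.inv()*R1).as_rotvec())/(n-i)
        nw=np.linalg.norm(w); w=w*min(1,7.1/nw) if nw>0 else w
        d=np.round(d,nd);w=np.round(w,1)
        rows.append([*d.tolist(),*w.tolist(),hand]);p=p+R.apply(d);R=R*Ro.from_rotvec(np.radians(w))
    import json;print(json.dumps([[[int(x) if x==int(x) else x for x in r] for r in rows]]))
    print("end",p.round(1),"yaw",np.degrees(np.arctan2(*R.as_matrix()[[1,0],1])).round(1));return p,R.as_quat()
def yaw(s):
    M=Ro.from_quat(s["tcp_rot"]).as_matrix();return np.degrees(np.arctan2(M[1,1],M[0,1]))
E
python3 - <<'E'
from h import *
from workcell import *
s=get_state();plan(s["eef_pos"],s["tcp_rot"],[474,295,150],10,10,100)
E
```

```text
[[[-30, -18, 5, 0, 0, 5.5, 100], [-32, -15, 4, 0, 0, 5.5, 100], [-33, -12, 5, 0, 0, 5.5, 100], [-34, -9, 4, 0, 0, 5.4, 100], [-35, -5, 5, 0, 0, 5.5, 100], [-35, -2, 4, 0, 0, 5.4, 100], [-35, 1, 5, 0, 0, 5.5, 100], [-35, 5, 4, 0, 0, 5.4, 100], [-34, 8, 5, 0, 0, 5.5, 100], [-33, 11, 4, 0, 0.1, 5.4, 100]]]
end [474.2 295.5 150.1] yaw 10.0
```

play_rows(
  plan=[
    [[-30, -18, 5, 0, 0, 5.5, 100], [-32, -15, 4, 0, 0, 5.5, 100], [-33, -12, 5, 0, 0, 5.5, 100], [-34, -9, 4, 0, 0, 5.4, 100], [-35, -5, 5, 0, 0, 5.5, 100], [-35, -2, 4, 0, 0, 5.4, 100], [-35, 1, 5, 0, 0, 5.5, 100], [-35, 5, 4, 0, 0, 5.4, 100], [-34, 8, 5, 0, 0, 5.5, 100], [-33, 11, 4, 0, 0, 5.4, 100]],
  ],
)

```text
time: 0.98
eef_pos: [474.9, 294.2, 150.2]
tcp_rot: [0.644, 0.765, -0.0, -0.0]
force: [-0.1, -0.4, -0.6]
opening: 0.999
```

```bash
python3 - <<'E'
from h import *
from workcell import *
s=get_state();f=grab_frame("wrist");pickle.dump((f,s),open("w1.pkl","wb"));print(s["time"],s["eef_pos"],yaw(s),s["tcp_rot"])
cv2.imwrite("pics/w1.png",f["color"][:,:,::-1])
E
```

```text
0.9833 [474.94019077 294.22153803 150.22266743] 9.75968141657972 [ 6.44392715e-01  7.64694716e-01 -1.23371395e-04 -6.85741029e-05]
```

View pics/w1.png

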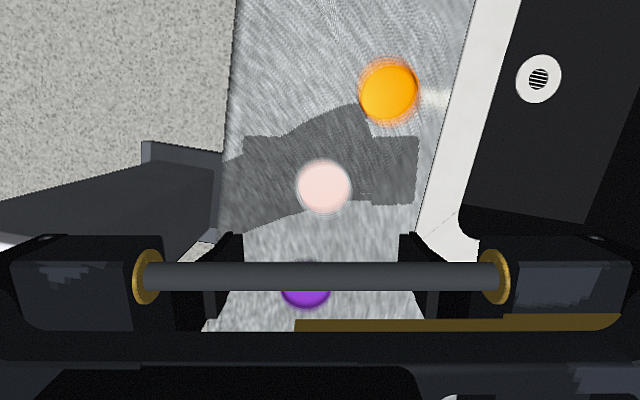

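```bash
python3 - <<'E'
from h import *
f,s=pickle.load(open("w1.pkl","rb"));im=f["color"]
cv2.imwrite("pics/w1c.png",cv2.resize(im[145:225,280:365,::-1],None,fx=7,fy=7,interpolation=cv2.INTER_CUBIC))
c=camera(f,s)
print(px2w(c,[(323.5,187)],12))
E
```

```text
[[477.49560121 295.58427939  12.        ]]
```

View pics/w1c.png

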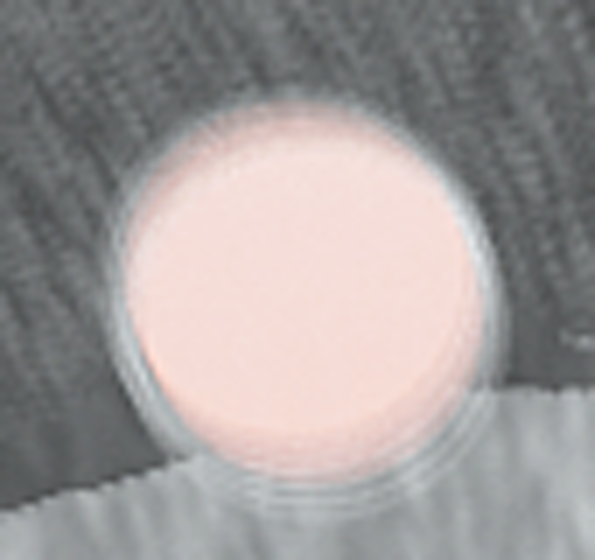

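```bash
python3 - <<'E'
from h import *
from workcell import *
s=get_state();plan(s["eef_pos"],s["tcp_rot"],[636,-54,220],-59,10,60)
E
```

```text
[[[-36, 10, -7, 0, 0, 6.8, 60], [-35, 14, -7, 0, 0, 6.8, 60], [-33, 18, -7, 0, 0, 6.8, 60], [-30, 22, -7, 0, 0, 6.8, 60], [-27, 26, -7, 0.1, 0, 6.8, 60], [-24, 29, -7, 0, 0, 6.8, 60], [-20, 31, -7, 0.1, 0, 6.8, 60], [-17, 33, -7, 0, 0.1, 6.8, 60], [-13, 35, -6, 0.1, 0, 6.8, 60], [-8, 37, -7, 0, 0.1, 6.7, 60]]]
end [636.2 -54.3 220.3] yaw -59.0
```

play_rows(
  plan=[
    [[-36, 10, -7, 0, 0, 6.8, 60], [-35, 14, -7, 0, 0, 6.8, 60], [-33, 18, -7, 0, 0, 6.8, 60], [-30, 22, -7, 0, 0, 6.8, 60], [-27, 26, -7, 0, 0, 6.8, 60], [-24, 29, -7, 0, 0, 6.8, 60], [-20, 31, -7, 0, 0, 6.8, 60], [-17, 33, -7, 0, 0, 6.8, 60], [-13, 35, -6, 0, 0, 6.8, 60], [-8, 37, -7, 0, 0, 6.7, 60]],
  ],
)

```text
time: 1.87
eef_pos: [637.6, -42.0, 219.8]
tcp_rot: [0.962, 0.274, -0.0, -0.0]
force: [0.5, 0.0, 0.3]
opening: 0.6
```

play_rows(
  plan=[
    [[0, 0, 0, 0, 0, 0, 60], [0, 0, 0, 0, 0, 0, 60], [0, 0, 0, 0, 0, 0, 60]],
  ],
)

```text
time: 2.12
eef_pos: [637.1, -40.0, 219.0]
tcp_rot: [0.961, 0.277, -0.0, -0.001]
force: [-0.4, 0.5, 0.3]
opening: 0.603
```

```bash
python3 - <<'E'
from h import *
from workcell import *
s=get_state();f=grab_frame("wrist");pickle.dump((f,s),open("w2.pkl","wb"));print(s["time"],s["eef_pos"],yaw(s),s["tcp_rot"],s["opening"])
cv2.imwrite("pics/w2.png",f["color"][:,:,::-1])
E
```

```text
2.1167 [637.07565352 -40.03540377 219.03388715] -57.798098418481324 [ 9.60774276e-01  2.77330693e-01 -4.30767878e-04 -5.40230614e-04] 0.6025948824198925
```

View pics/w2.png

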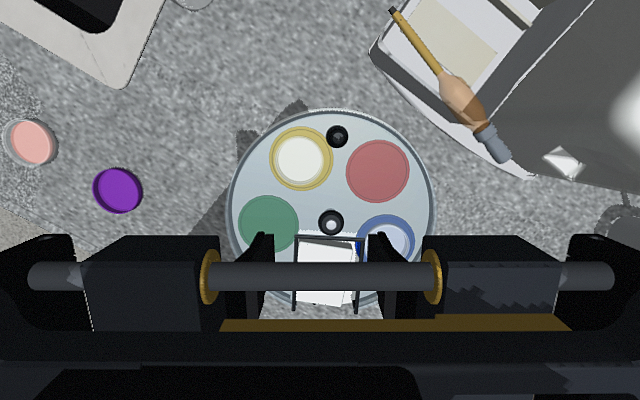

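```bash
cat >> h.py <<'E'
def keeper_from_wrist(f,s,rois):
    pass
E
python3 - <<'E'
from h import *
f,s=pickle.load(open("w2.pkl","rb"));im=f["color"];c=camera(f,s)
h=cv2.cvtColor(im,cv2.COLOR_RGB2HSV)
def cen(m,roi):
    u0,v0,u1,v1=roi;ys,xs=np.nonzero(m[v0:v1,u0:u1]);return np.array([xs.mean()+u0,ys.mean()+v0]),len(xs),(xs.min()+u0,xs.max()+u0,ys.min()+v0,ys.max()+v0)
red=cen(((h[...,0]<12)|(h[...,0]>168))&(h[...,1]>60),(335,130,420,210));print("red",red)
dk=h[...,2]<70
post=cen(dk,(322,118,352,152));print("post",post,px2w(c,[post[0]],60))
hub=cen(dk,(312,202,350,238));print("hub",hub)
print("red",px2w(c,[red[0]],14)); 
cv2.imwrite("pics/w2c.png",cv2.resize(im[100:250,220:445,::-1],None,fx=3.5,fy=3.5,interpolation=cv2.INTER_CUBIC))
E
```

```text
red (array([377.10576923, 171.05032051]), 3120, (np.int64(346), np.int64(409), np.int64(140), np.int64(202)))
post (array([336.44571429, 136.49142857]), 350, (np.int64(326), np.int64(347), np.int64(126), np.int64(147))) [[689.7779179  -26.16366017  60.        ]]
hub (array([330.23113208, 222.79245283]), 424, (np.int64(312), np.int64(344), np.int64(210), np.int64(237)))
red [[680.29641264 -96.71909804  14.        ]]
```

View pics/w2c.png

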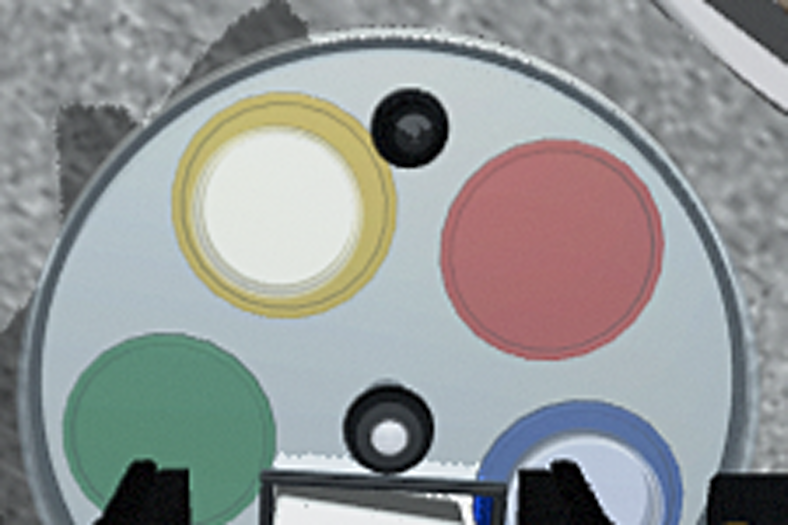

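```bash
python3 - <<'E'
from h import *
from scipy.optimize import least_squares
f,s=pickle.load(open("w2.pkl","rb"));c=camera(f,s)
cr=lambda a:np.array(a)/3.5+[220,100]
W=[px2w(c,[p],15)[0][:2] for p in [(377.1,171.05),cr((284,205)),cr((169,433))]]
k=np.array([2,3,4])*72
def res(q):
    a=q[2]+np.radians(k);return (np.c_[q[0]+84*np.cos(a),q[1]+84*np.sin(a)]-W).ravel()
r=least_squares(res,[594,-79,-2.7]);x=r.x;print(x,np.degrees(x[2]),r.fun.round(1))
print("hub51",px2w(c,[cr((389,428))],51))
for z,p in [(67,cr((412,125))),(60,cr((410,128)))]:
    p=px2w(c,[p],z)[0];d=p[:2]-x[:2];print("post",p,np.degrees(np.arctan2(d[1],d[0])),np.hypot(*d))
# slot inner edge corners at z39
E=px2w(c,[cr((262,475)),cr((505,489))],39);print(E)
print("red seat",x[:2]+84*np.array([np.cos(x[2]+np.radians(144)),np.sin(x[2]+np.radians(144))]))
plan(s["eef_pos"],s["tcp_rot"],[687,-26,90],-59,4,60)
E
```

```text
[599.14812654 -78.01004551  -2.74346879] -157.18918301645735 [ 0.6 -0.7  0.3  0.5 -0.9  0.2]
hub51 [[601.15202411 -76.63470886  51.        ]]
post [691.33192551 -26.37026607  67.        ] 29.256799359878954 105.66229040261982
post [690.1128108  -26.85465188  60.        ] 29.351896058239337 104.36210078090103
[[ 558.46293308  -50.122224     39.        ]
 [ 600.76433253 -127.24254674   39.        ]]
red seat [680.93237423 -97.17607873]
[[[12, 4, 32, 0, 0, 0.3, 60], [13, 4, 32, 0, 0, 0.3, 60], [12, 3, 32, 0, 0, 0.3, 60], [13, 3, 33, -0.1, 0, 0.3, 60]]]
end [686.8 -25.5  90. ] yaw -59.0
```

```bash
python3 - <<'E'
from h import *
from workcell import *
s=get_state();plan(s["eef_pos"],s["tcp_rot"],[691,-26.5,58],-60.7,7,50)
E
```

```text
[[[7, 3, 23, 0, 0, 0.4, 50], [8, 3, 23, 0, 0, 0.4, 50], [8, 2, 23, 0, 0, 0.4, 50], [7, 2, 23, 0, 0, 0.4, 50], [8, 3, 23, 0, 0, 0.5, 50], [7, 2, 23, 0, 0, 0.4, 50], [8, 3, 23, -0.1, 0, 0.5, 50]]]
end [691.4 -26.8  57.9] yaw -60.7
```

play_rows(
  plan=[
    [[13, 4, 17, 0, 0, 0.4, 50], [13, 4, 17, 0, 0, 0.4, 50], [13, 4, 17, 0, 0, 0.4, 50], [7, 3, 20, 0, 0, 0.4, 50], [7, 3, 30, 0, 0, 0.5, 50], [0, 0, 30, 0, 0, 0.4, 50], [0, 0, 30, 0, 0, 0.5, 50], [0, 0, 0, 0, 0, 0, 50], [0, 0, 0, 0, 0, 0, 50]],
  ],
)

```text
time: 2.92
eef_pos: [690.1, -26.2, 57.0]
tcp_rot: [0.967, 0.253, -0.002, -0.001]
force: [-0.5, -0.0, 0.5]
opening: 0.501
```

```bash
python3 - <<'E'
from h import *
from workcell import *
s=get_state();f=grab_frame("wrist");pickle.dump((f,s),open("w3.pkl","wb"));print(s["time"],s["eef_pos"],yaw(s),s["force"],s["opening"])
cv2.imwrite("pics/w3.png",f["color"][:,:,::-1])
E
```

```text
2.9167 [690.12901466 -26.20063221  56.95154532] -60.69240473856152 [-0.5128484  -0.03139645  0.48711277] 0.501014118450982
```

View pics/w3.png

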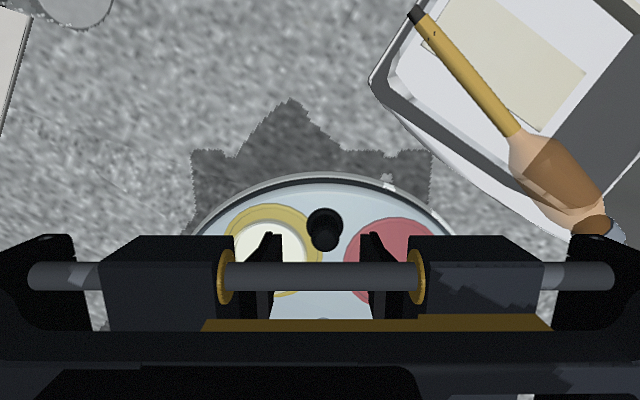

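```bash
python3 - <<'E'
from h import *
f,s=pickle.load(open("w3.pkl","rb"));im=f["color"];c=camera(f,s)
cv2.imwrite("pics/w3c.png",cv2.resize(im[190:265,270:375,::-1],None,fx=7,fy=7,interpolation=cv2.INTER_CUBIC))
print(w2px(c,[s["eef_pos"]+[0,0,10]]))
E
```

```text
[[321.83051228 238.66173732]]
```

View pics/w3c.png

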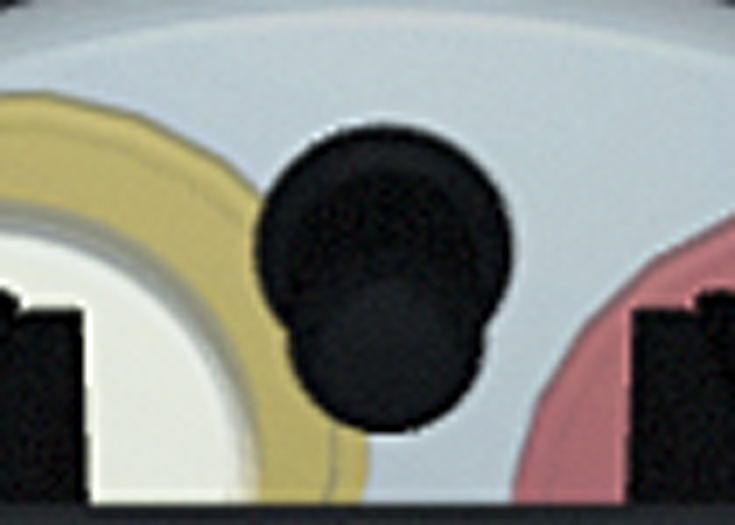

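play_rows(
  plan=[
    [[0, 0, 0, 0, 0, 0, 10], [0, 0, 0, 0, 0, 0, 10], [0, 0, 0, 0, 0, 0, 10], [0, 0, 0, 0, 0, 0, 10], [0, 0, 0, 0, 0, 0, 10]],
  ],
  squeeze=8,
)

```text
time: 3.38
eef_pos: [692.4, -28.6, 59.6]
tcp_rot: [0.968, 0.251, 0.001, 0.0]
force: [-0.2, 0.3, -0.1]
opening: 0.205
```

play_rows(
  plan=[
    [[-0.2, -4.6, 0, 0, 0, -2.5, 10], [-0.3, -7.3, 0, 0, 0, -4, 10], [-0.4, -9.1, 0, 0, 0, -5, 10], [-0.4, -9.1, 0, 0, 0, -5, 10], [-0.4, -9.1, 0, 0, 0, -5, 10], [-0.4, -9.1, 0, 0, 0, -5, 10]],
  ],
)

```text
time: 3.88
eef_pos: [659.4, 7.2, 58.9]
tcp_rot: [0.883, 0.469, 0.0, 0.0]
force: [-0.2, 0.6, -0.2]
opening: 0.102
```

```bash
cat > st.py <<'E'
from h import *
from workcell import *
s=get_state();d=s["eef_pos"][:2]-[599.5,-77.7]
print(s["time"],s["eef_pos"].round(1),"yaw",yaw(s).round(1),"F",s["force"].round(1),"T",s["ft_torque"].round(2),"op",s["opening"].round(3),"ang",np.degrees(np.arctan2(d[1],d[0])).round(1),"r",np.hypot(*d).round(1),"q",s["joint_positions"].round(2))
E
python3 st.py
```

```text
Traceback (most recent call last):
  File "st.py", line 4, in <module>
    print(s["time"],s["eef_pos"].round(1),"yaw",yaw(s).round(1),"F",s["force"].round(1),"T",s["ft_torque"].round(2),"op",s["opening"].round(3),"ang",np.degrees(np.arctan2(d[1],d[0])).round(1),"r",np.hypot(*d).round(1),"q",s["joint_positions"].round(2))
                                                                                                                         ^^^^^^^^^^^^^^^^^^
AttributeError: 'float' object has no attribute 'round'
```

```bash
sed -i 's/s\["opening"\].round(3)/round(s["opening"],3)/' st.py; python3 st.py; python3 - <<'E'
from h import *
from workcell import *
s=get_state();f=grab_frame("wrist");pickle.dump((f,s),open("w4.pkl","wb"))
cv2.imwrite("pics/w4.png",f["color"][:,:,::-1])
E
```

```text
3.8833 [659.4   7.2  58.9] yaw -34.1 F [-0.2  0.6 -0.2] T [-0.06  0.08  0.02] op 0.102 ang 54.8 r 103.9 q [-0.4   0.46  0.45  1.6  -0.21  1.13 -0.49]
```

View pics/w4.png

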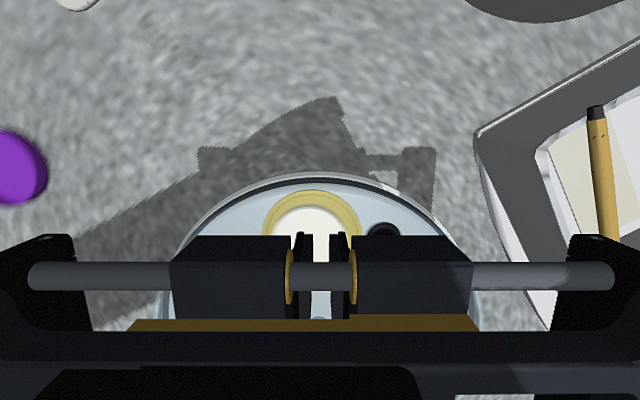

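```bash
python3 - <<'E'
from h import *
f,s=pickle.load(open("w4.pkl","rb"));im=f["color"];c=camera(f,s)
cv2.imwrite("pics/w4c.png",cv2.resize(im[160:330,250:450,::-1],None,fx=3.9,fy=3.5,interpolation=cv2.INTER_CUBIC))
p=px2w(c,[(383,232)],43)[0];d=p[:2]-[599.5,-77.7];print(p,np.degrees(np.arctan2(d[1],d[0])),np.hypot(*d))
from workcell import *
g=grab_frame("top");cv2.imwrite("pics/t1.png",cv2.resize(g["color"][120:250,260:420,::-1],None,fx=4.8,fy=4.5,interpolation=cv2.INTER_CUBIC))
E
```

```text
[692.00713565 -20.86374744  43.        ] 31.56650656486996 108.57223287053246
```

View pics/w4c.png

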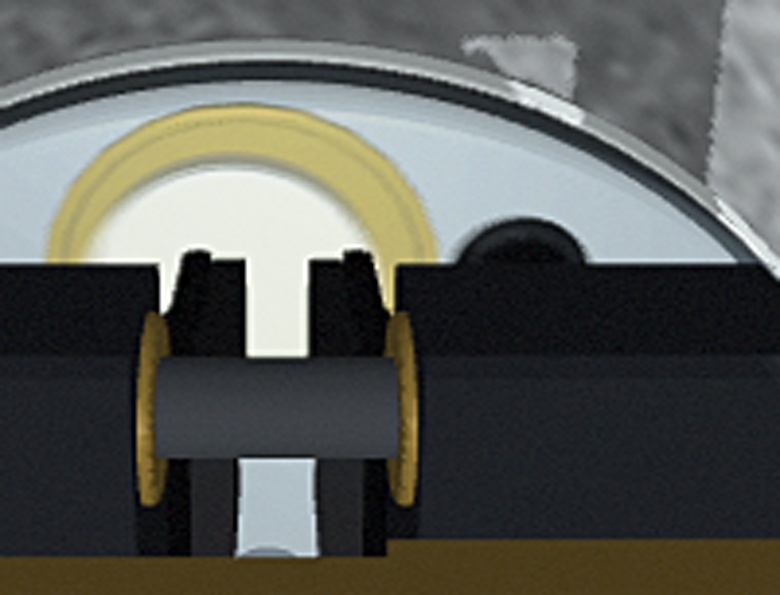

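View pics/t1.png

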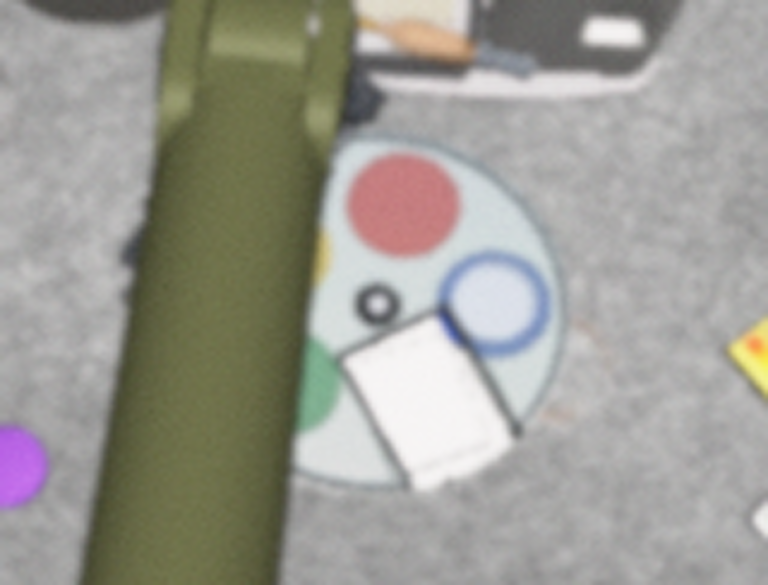

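```bash
python3 - <<'E'
from h import *
f,s=pickle.load(open("w4.pkl","rb"))
T=np.linalg.inv(f["tool_from_camera"]);c=(f["mtx"],f["dist_coeffs"],T[:3,:3],T[:3,3])
for x in(-9.5,0,9.5):
  for z in(-25,-8,0,11): print(x,z,w2px(c,[[x,4.4,z],[x,18,z]]).round(0).tolist())
E
```

```text
-9.5 -25 [[330.0, 264.0], [353.0, 264.0]]
-9.5 -8 [[329.0, 252.0], [351.0, 252.0]]
-9.5 0 [[329.0, 247.0], [349.0, 247.0]]
-9.5 11 [[328.0, 241.0], [348.0, 241.0]]
0 -25 [[330.0, 249.0], [354.0, 249.0]]
0 -8 [[329.0, 238.0], [351.0, 238.0]]
0 0 [[329.0, 233.0], [350.0, 233.0]]
0 11 [[328.0, 228.0], [348.0, 228.0]]
9.5 -25 [[330.0, 233.0], [354.0, 233.0]]
9.5 -8 [[329.0, 223.0], [351.0, 223.0]]
9.5 0 [[329.0, 219.0], [350.0, 219.0]]
9.5 11 [[328.0, 214.0], [349.0, 214.0]]
```

```bash
python3 - <<'E'
from h import *
from workcell import *
g=grab_frame("scene");s=get_state();c=camera(g)
R=Ro.from_quat(s["tcp_rot"]);P=lambda x,y,z:s["eef_pos"]+R.apply([x,y,z])
im=g["color"][:,:,::-1].copy()
x0,y0=280,130
b=cv2.resize(im[y0:y0+115,x0:x0+140],None,fx=5,fy=5,interpolation=cv2.INTER_CUBIC)
for z,col in((11,(0,0,255)),(0,(0,255,0)),(-25,(255,0,0)),(-59,(0,255,255))):
    p=(w2px(c,[P(0,0,z)])[0]-[x0,y0])*5+2;cv2.circle(b,tuple(p.astype(int).tolist()),4,col,1)
cv2.imwrite("pics/s1.png",b)
E
```

```text
(no output)
```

View pics/s1.png

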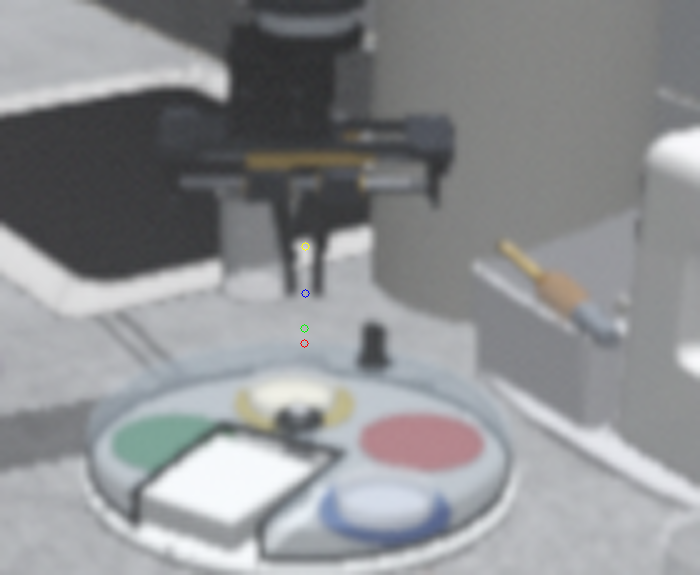

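```bash
python3 - <<'E'
from h import *
from workcell import *
s=get_state();p,q=plan(s["eef_pos"],s["tcp_rot"],[691.2,-27.7,58],-60.7,5,50)
plan(p,q,[691.2,-27.7,24],-60.7,2,50,1)
E
```

```text
[[[-2, 9, 0, 0, 0, 5.3, 50], [-1, 9, 0, 0, 0, 5.2, 50], [-1, 10, 0, 0, 0, 5.3, 50], [0, 9, 0, 0, 0, 5.2, 50], [2, 10, 1, 0, 0, 5.3, 50]]]
end [691.5 -27.7  58. ] yaw -60.7
[[[-0.2, -0.1, 17, 0, 0, 0, 50], [-0.1, -0.1, 17, 0, 0, 0, 50]]]
end [691.2 -27.6  24. ] yaw -60.7
```

play_rows(
  plan=[
    [[-2, 9, 0, 0, 0, 5.3, 50], [-1, 9, 0, 0, 0, 5.2, 50], [-1, 10, 0, 0, 0, 5.3, 50], [0, 9, 0, 0, 0, 5.2, 50], [2, 10, 0, 0, 0, 5.3, 50], [0, 0, 0, 0, 0, 0, 50], [0, 0, 0, 0, 0, 0, 50], [0, 0, 0, 0, 0, 0, 50]],
  ],
)

```text
time: 4.7
eef_pos: [691.5, -28.0, 58.5]
tcp_rot: [0.967, 0.254, -0.0, -0.0]
force: [0.4, 0.2, 0.2]
opening: 0.488
```

```bash
python3 st.py; python3 - <<'E'
from h import *
from workcell import *
s=get_state();f=grab_frame("wrist");pickle.dump((f,s),open("w5.pkl","wb"))
im=f["color"];cv2.imwrite("pics/w5.png",cv2.resize(im[190:265,270:375,::-1],None,fx=7,fy=7,interpolation=cv2.INTER_CUBIC))
E
```

```text
4.7 [691.5 -28.   58.5] yaw -60.6 F [0.4 0.2 0.2] T [-0.07  0.11  0.07] op 0.488 ang 28.4 r 104.5 q [-0.39  0.54  0.54  1.51 -0.29  1.17 -0.86]
```

View pics/w5.png

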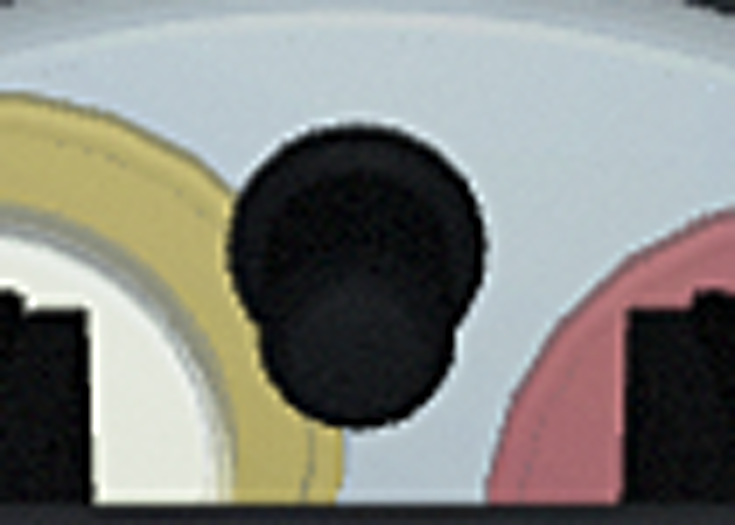

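play_rows(
  plan=[
    [[0, 0, 15, 0, 0, 0, 50], [0, 0, 15, 0, 0, 0, 50], [0, 0, 4, 0, 0, 0, 50], [0, 0, 0, 0, 0, 0, 10], [0, 0, 0, 0, 0, 0, 10], [0, 0, 0, 0, 0, 0, 10], [0, 0, 0, 0, 0, 0, 10], [0, 0, 0, 0, 0, 0, 10], [0, 0, 0, 0, 0, 0, 10], [0, 0, 0, 0, 0, 0, 10]],
  ],
  squeeze=8,
)

```text
time: 5.58
eef_pos: [692.1, -28.2, 25.4]
tcp_rot: [0.967, 0.253, 0.001, 0.0]
force: [-0.8, 0.0, 1.4]
opening: 0.201
```

```bash
python3 st.py
```

```text
5.5833 [692.1 -28.2  25.4] yaw -60.7 F [-0.8  0.   1.4] T [-0.03  0.13  0.01] op 0.201 ang 28.1 r 105.0 q [-0.38  0.57  0.53  1.53 -0.31  1.12 -0.84]
```

play_rows(
  plan=[
    [[-0.1, -4.6, 0, 0, 0, -2.5, 10], [-0.3, -7.3, 0, 0, 0, -4, 10], [-0.4, -9.2, 0, 0, 0, -5, 10], [-0.4, -9.1, 0, 0, 0, -5, 10], [-0.4, -9.2, 0, 0, 0, -5, 10], [-0.4, -9.1, 0, 0, 0, -5, 10]],
  ],
)

```text
time: 6.08
eef_pos: [659.9, 7.8, 25.3]
tcp_rot: [0.883, 0.47, 0.001, 0.0]
force: [1.8, -0.9, 0.0]
opening: 0.194
```

```bash
python3 st.py
```

```text
6.0833 [659.9   7.8  25.3] yaw -33.9 F [ 1.8 -0.9  0. ] T [ 0.06 -0.24 -0.07] op 0.194 ang 54.8 r 104.7 q [-0.39  0.49  0.44  1.62 -0.23  1.07 -0.48]
```

Gripped and following. Continue the arc.

play_rows(
  plan=[
    [[-0.4, -9.2, 0, 0, 0, -5, 10], [-0.4, -9.1, 0, 0, 0, -5, 10], [-0.4, -9.2, 0, 0, 0, -5, 10], [-0.4, -9.1, 0, 0, 0, -5, 10], [-0.4, -9.2, 0, 0, 0, -5, 10], [-0.4, -9.1, 0, 0, 0, -5, 10], [-0.4, -9.2, 0, 0, 0, -5, 10], [-0.4, -9.1, 0, 0, 0, -5, 10], [-0.4, -9.2, 0, 0, 0, -5, 10], [-0.4, -9.1, 0, 0, 0, -5, 10]],
  ],
)

```text
time: 6.92
eef_pos: [571.4, 24.0, 25.3]
tcp_rot: [0.601, 0.799, 0.002, -0.0]
force: [-1.1, 3.9, 0.6]
opening: 0.198
```

```bash
python3 st.py
```

```text
6.9167 [571.4  24.   25.3] yaw 16.2 F [-1.1  3.9  0.6] T [ 0.86  0.08 -0.07] op 0.198 ang 105.4 r 105.5 q [-0.33  0.3   0.29  1.85 -0.1   1.    0.28]
```

play_rows(
  plan=[
    [[-0.3, -9.2, 0, 0, 0, -5, 10], [-0.3, -9.2, 0, 0, 0, -5, 10], [-0.4, -9.2, 0, 0, 0, -5, 10], [-0.4, -9.1, 0, 0, 0, -5, 10], [-0.4, -9.2, 0, 0, 0, -5, 10], [-0.4, -9.2, 0, 0, 0, -5, 10], [-0.4, -9.1, 0, 0, 0, -5, 10], [-0.4, -9.2, 0, 0, 0, -5, 10], [-0.4, -9.2, 0, 0, 0, -5, 10], [-0.4, -9.1, 0, 0, 0, -5, 10]],
  ],
)

```text
time: 7.75
eef_pos: [501.5, -34.0, 25.1]
tcp_rot: [0.207, 0.978, 0.001, -0.003]
force: [-6.8, 4.3, 8.4]
opening: 0.199
```

```bash
python3 st.py
```

```text
7.75 [501.5 -34.   25.1] yaw 66.2 F [-6.8  4.3  8.4] T [ 1.14  1.52 -0.03] op 0.199 ang 156.0 r 107.3 q [-0.18  0.17  0.22  2.01 -0.05  0.97  1.21]
```

```bash
python3 - <<'E'
import numpy as np
from scipy.optimize import least_squares
P=np.array([(692.1,-28.2),(659.9,7.8),(571.4,24),(501.5,-34)])
for r0 in (None,105):
    f=lambda q:np.hypot(*(P-q[:2]).T)-(q[2] if r0 is None else r0)
    print(least_squares(f,[599,-78,105]).x)
d=P[3]-[597.5,-77.7];print(np.degrees(np.arctan2(d[1],d[0])))
E
```

```text
[598.25598618 -79.55288597 106.95274259]
[598.20490395 -76.93761438 105.        ]
155.52457637562404
```

play_rows(
  plan=[
    [[0.2, -9.9, 0, 0, 0, -5.4, 10], [0.2, -9.9, 0, 0, 0, -5.4, 10], [0, 0, 0, 0, 0, 0, 10], [0, 0, 0, 0, 0, 0, 10], [0, 0, 0, 0, 0, 0, 35], [0, 0, 0, 0, 0, 0, 35], [0, 0, 0, 0, 0, 0, 35], [0, 0, -15, 0, 0, 0, 35], [0, 0, -20, 0, 0, 0, 35], [0, 0, -30, 0, 0, 0, 35]],
  ],
)

```text
time: 8.58
eef_pos: [494.6, -54.7, 88.3]
tcp_rot: [0.116, 0.993, -0.0, -0.002]
force: [-0.3, 0.0, -0.5]
opening: 0.345
```

```bash
python3 st.py; python3 - <<'E'
from h import *
from workcell import *
s=get_state();plan(s["eef_pos"],s["tcp_rot"],[560,100,200],66,6,60)
E
```

```text
8.5833 [494.6 -54.7  88.3] yaw 76.6 F [-0.3  0.  -0.5] T [-0.01 -0.05  0.02] op 0.345 ang 167.6 r 107.4 q [-0.15  0.08  0.22  1.96 -0.02  1.11  1.41]
[[[-5, 28, -19, 0, 0, 1.8, 60], [-4, 28, -19, 0, 0, 1.8, 60], [-3, 28, -19, 0, -0.1, 1.8, 60], [-2, 28, -18, 0, 0, 1.7, 60], [-1, 27, -19, 0, -0.1, 1.8, 60], [0, 28, -18, -0.1, 0, 1.7, 60]]]
end [560.4 100.  200. ] yaw 66.0
```

```bash
python3 - <<'E'
from h import *
from workcell import *
s=get_state();p,q=plan(s["eef_pos"],s["tcp_rot"],[475,294,130],10,10,100)
E
```

```text
[[[10, 33, -4, 0, 0, 6.7, 100], [14, 32, -4, 0, 0, 6.7, 100], [17, 30, -4, 0, 0, 6.7, 100], [21, 28, -4, 0, 0, 6.6, 100], [24, 26, -4, 0, 0, 6.7, 100], [27, 22, -4, 0, 0, 6.6, 100], [29, 19, -4, -0.1, 0, 6.7, 100], [31, 16, -5, 0, 0, 6.6, 100], [33, 12, -4, -0.1, 0, 6.7, 100], [35, 8, -5, -0.1, -0.1, 6.6, 100]]]
end [474.5 294.3 130.4] yaw 10.0
```

play_rows(
  plan=[
    [[10, 33, -4, 0, 0, 6.7, 100], [14, 32, -4, 0, 0, 6.7, 100], [17, 30, -4, 0, 0, 6.7, 100], [21, 28, -4, 0, 0, 6.6, 100], [24, 26, -4, 0, 0, 6.7, 100], [27, 22, -4, 0, 0, 6.6, 100], [29, 19, -4, 0, 0, 6.7, 100], [31, 16, -5, 0, 0, 6.6, 100], [33, 12, -4, 0, 0, 6.7, 100], [35, 8, -5, 0, 0, 6.6, 100]],
  ],
)

```text
time: 9.42
eef_pos: [471.8, 289.7, 131.2]
tcp_rot: [0.637, 0.771, 0.0, 0.0]
force: [0.7, -0.1, 0.4]
opening: 0.971
```

play_rows(
  plan=[
    [[0, 0, 0, 0, 0, 0, 100], [0, 0, 0, 0, 0, 0, 100], [0, 0, 0, 0, 0, 0, 100]],
  ],
)

```text
time: 9.67
eef_pos: [472.0, 287.6, 130.7]
tcp_rot: [0.634, 0.773, -0.0, 0.0]
force: [-0.0, -0.6, 0.0]
opening: 0.998
```

```bash
python3 st.py; python3 - <<'E'
from h import *
from workcell import *
g=grab_frame("top");pickle.dump(g,open("top2.pkl","wb"));cv2.imwrite("pics/t2.png",cv2.resize(g["color"][140:240,280:400,::-1],None,fx=6,fy=6,interpolation=cv2.INTER_CUBIC))
s=get_state();f=grab_frame("wrist");pickle.dump((f,s),open("w6.pkl","wb"))
im=f["color"];cv2.imwrite("pics/w6.png",cv2.resize(im[130:290,210:430,::-1],None,fx=3.5,fy=3.5,interpolation=cv2.INTER_CUBIC))
E
```

```text
9.6667 [472.  287.6 130.7] yaw 11.2 F [-0.  -0.6  0. ] T [-0.12  0.02 -0.01] op 0.998 ang 109.2 r 386.9 q [-0.57  0.16 -0.03  1.78  0.01  1.2  -0.4 ]
```

View pics/t2.png

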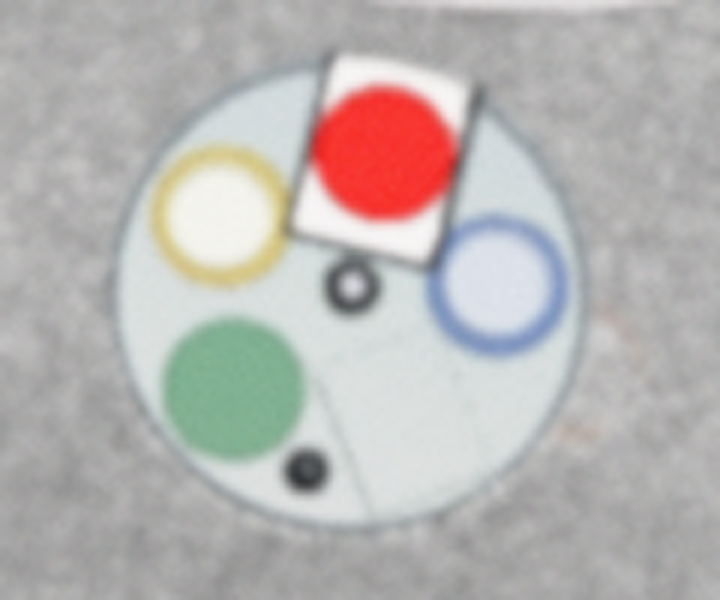

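View pics/w6.png

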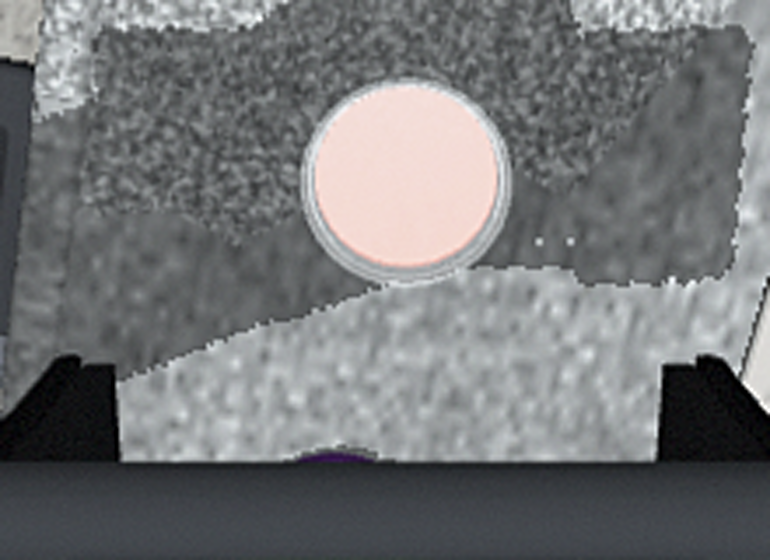

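```bash
python3 - <<'E'
from h import *
f=pickle.load(open("top2.pkl","rb"));c=camera(f)
C=lambda a:np.array(a)/6.+[280,140]
q=px2w(c,[C((291,232)),C((329,58)),C((436,268)),C((478,92))],39)[:,:2]
print(q); d1=q[1]-q[0];d2=q[3]-q[2];print(np.degrees(np.arctan2(d1[1],d1[0])),np.degrees(np.arctan2(d2[1],d2[0])))
ctr=np.array([595.98,-79.69])
for z in (39,): 
    m=(q[0]+q[2])/2-ctr;n=(q[1]+q[3])/2-ctr;print(np.degrees(np.arctan2(m[1],m[0])),np.degrees(np.arctan2(n[1],n[0])),n)
p=px2w(c,[C((307,470))],65)[0][:2]-ctr;print("post",np.degrees(np.arctan2(p[1],p[0]))+180-360,np.hypot(*p))
r=px2w(c,[C((385,153))],15)[0][:2]-ctr;print("red",np.degrees(np.arctan2(r[1],r[0])),np.hypot(*r))
h=px2w(c,[C((352,286))],51)[0];print(h)
f,s=pickle.load(open("w6.pkl","rb"));c=camera(f,s)
W=lambda a:np.array(a)/3.5+[210,130]
for z,a in((2,(406,182)),(8,(406,176)),(15,(406,178))):print(z,px2w(c,[W(a)],z))
print(px2w(c,[W((301,178)),W((511,178))],15))
E
```

```text
[[ 625.75330968  -46.52472256]
 [ 724.96851021  -66.23920191]
 [ 607.37899523 -127.00537672]
 [ 707.55792139 -149.75346858]]
-11.23852765700242 -12.793472539248848
-18.96682277408785 -13.242506804151631 [120.2832158  -28.30633525]
post -12.790180939837228 107.07412659344133
red -14.106790160521486 83.37329950370733
[594.27027501 -79.85632455  51.        ]
2 [[475.82633629 295.73238769   2.        ]]
8 [[475.1328054  298.63857051   8.        ]]
15 [[474.85585    299.39951699  15.        ]]
[[445.64582313 293.63002565  15.        ]
 [504.07088309 305.17429634  15.        ]]
```

```bash
python3 - <<'E'
from h import *
f,s=pickle.load(open("w6.pkl","rb"));c=camera(f,s)
W=lambda a:np.array(a)/3.5+[210,130]
for a in((406,75),(406,287),(301,181),(511,181)):print(a,[px2w(c,[W(a)],z)[0][:2].round(1).tolist() for z in(0,15)])
im=f["color"]
cv2.imwrite("pics/w6c.png",cv2.resize(im[146:218,290:362,::-1],None,fx=8,fy=8,interpolation=cv2.INTER_LANCZOS4))
# pink medium contour -> world at z~8
h=cv2.cvtColor(im,cv2.COLOR_RGB2HSV);m=((h[...,1]>15)&((h[...,0]<14)|(h[...,0]>170))).astype(np.uint8);m[:146]=0;m[218:]=0;m[:,:290]=0;m[:,362:]=0
cs,_=cv2.findContours(m,cv2.RETR_EXTERNAL,cv2.CHAIN_APPROX_NONE);k=max(cs,key=cv2.contourArea)[:,0].astype(float)
w=px2w(c,k,6)[:,:2];ce=(w.max(0)+w.min(0))/2;print("medium centre",ce,w.max(0)-w.min(0))
for a in range(0,180,15):
    u=np.array([np.cos(np.radians(a)),np.sin(np.radians(a))]);p=w@u;print(a,round(np.ptp(p),1),end="; ")
E
```

```text
(406, 75) [[469.7, 326.3], [469.1, 327.8]]
(406, 287) [[482.4, 263.3], [481.3, 267.7]]
(301, 181) [[445.2, 289.6], [445.8, 292.8]]
(511, 181) [[506.6, 301.7], [504.3, 304.3]]
medium centre [474.91464607 297.56277157] [53.37728643 53.33408189]
0 53.4; 15 52.7; 30 53.4; 45 53.4; 60 53.3; 75 53.2; 90 53.3; 105 53.4; 120 53.2; 135 53.4; 150 53.0; 165 52.9;
```

View pics/w6c.png

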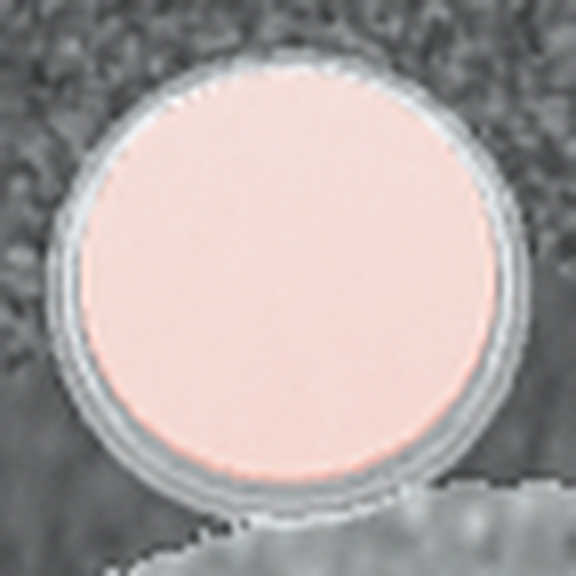

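```bash
python3 - <<'E'
from h import *
from workcell import *
s=get_state();p,q=plan(s["eef_pos"],s["tcp_rot"],[475.2,297.5,30],11,4,100,0)
plan(p,q,[475.2,297.5,-10],11,3,100,1)
E
```

```text
[[[3, 1, 25, 0, 0, 0, 100], [3, 1, 25, 0, 0, 0, 100], [2, 1, 25, 0, 0, 0, 100], [3, 2, 26, 0, 0, 0.1, 100]]]
end [475.2 298.   29.7] yaw 11.0
[[[-0.1, 0, 13.2, 0, 0, 0, 100], [-0.2, 0, 13.2, 0, 0, 0, 100], [-0.1, 0, 13.3, 0, 0, 0, 100]]]
end [475.2 297.6 -10. ] yaw 11.0
```

play_rows(
  plan=[
    [[3, 1, 25, 0, 0, 0, 100], [3, 1, 25, 0, 0, 0, 100], [2, 1, 25, 0, 0, 0, 100], [3, 2, 26, 0, 0, 0, 100], [-0.5, 0, 13, 0, 0, 0, 100], [0, 0, 13, 0, 0, 0, 100], [0, 0, 8, 0, 0, 0, 100], [0, 0, 6, 0, 0, 0, 100], [0, 0, 0, 0, 0, 0, 100], [0, 0, 0, 0, 0, 0, 100]],
  ],
)

```text
time: 10.6
eef_pos: [475.2, 299.0, -9.6]
tcp_rot: [0.635, 0.772, 0.0, 0.0]
force: [-0.9, -0.4, 0.4]
opening: 1.002
```

```bash
python3 st.py; python3 - <<'E'
from h import *
from workcell import *
s=get_state();f=grab_frame("wrist");pickle.dump((f,s),open("w7.pkl","wb"))
im=f["color"];cv2.imwrite("pics/w7.png",cv2.resize(im[130:290,210:430,::-1],None,fx=3.5,fy=3.5,interpolation=cv2.INTER_CUBIC))
g=grab_frame("scene");cv2.imwrite("pics/s7.png",cv2.resize(g["color"][130:230,200:320,::-1],None,fx=6,fy=6,interpolation=cv2.INTER_CUBIC))
E
```

```text
10.6 [475.2 299.   -9.6] yaw 11.1 F [-0.9 -0.4  0.4] T [-0.05  0.05  0.01] op 1.002 ang 108.3 r 396.7 q [-0.58  0.33 -0.04  1.89  0.01  0.93 -0.43]
```

View pics/w7.png

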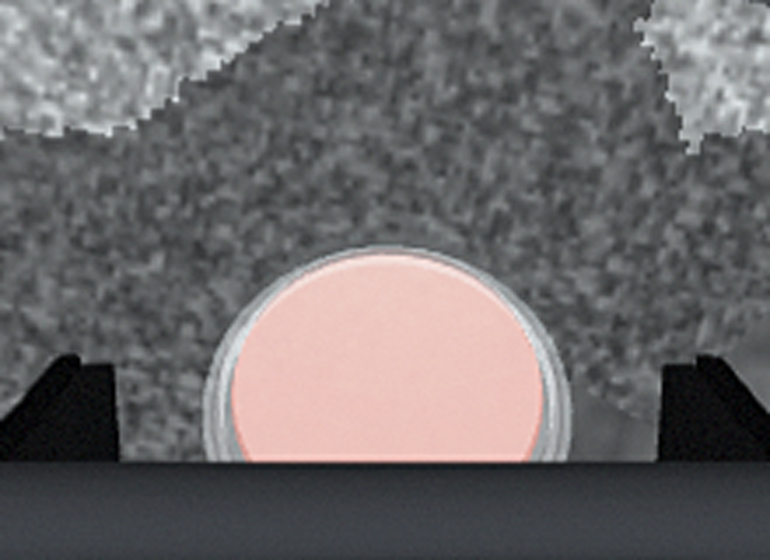

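View pics/s7.png

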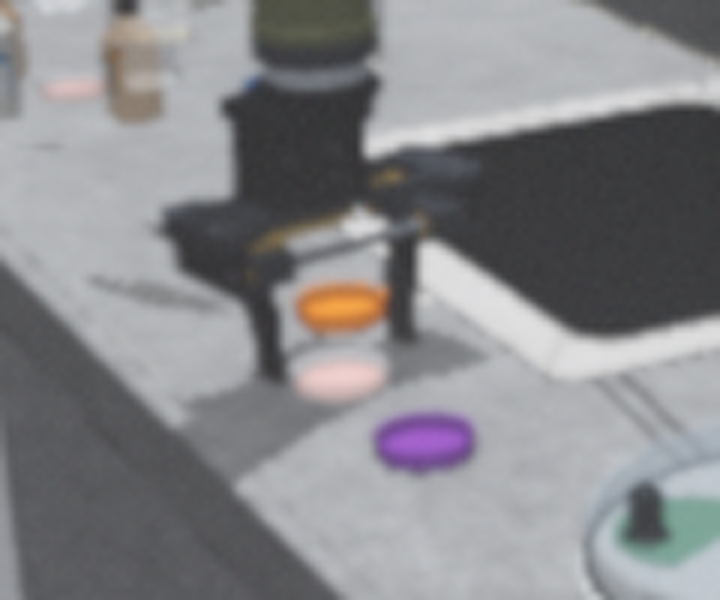

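play_rows(
  plan=[
    [[-1.5, 0, 4, 0, 0, 0, 100], [0, 0, 4, 0, 0, 0, 100], [0, 0, 2, 0, 0, 0, 100], [0, 0, 0, 0, 0, 0, 100], [0, 0, 0, 0, 0, 0, 100]],
  ],
)

```text
time: 11.12
eef_pos: [474.9, 297.8, -20.2]
tcp_rot: [0.635, 0.773, -0.0, -0.0]
force: [-0.6, 0.6, -0.9]
opening: 0.997
```

play_rows(
  plan=[
    [[0, 0, 1, 0, 0, 0, 100], [0, 0, 0, 0, 0, 0, 100], [0, 0, 0, 0, 0, 0, 100]],
  ],
)

```text
time: 11.37
eef_pos: [475.0, 297.9, -21.0]
tcp_rot: [0.635, 0.773, 0.0, -0.0]
force: [-0.0, -0.4, 0.7]
opening: 1.0
```

play_rows(
  plan=[
    [[0, 0, 1, 0, 0, 0, 100], [0, 0, 0, 0, 0, 0, 100], [0, 0, 0, 0, 0, 0, 100]],
  ],
)

```text
time: 11.62
eef_pos: [475.0, 297.8, -22.0]
tcp_rot: [0.635, 0.773, -0.0, -0.0]
force: [0.1, -0.3, -0.7]
opening: 1.002
```

play_rows(
  plan=[
    [[0, 0, 1, 0, 0, 0, 100], [0, 0, 0, 0, 0, 0, 100], [0, 0, 0, 0, 0, 0, 100]],
  ],
)

```text
time: 11.87
eef_pos: [475.0, 297.7, -23.1]
tcp_rot: [0.635, 0.773, -0.0, -0.0]
force: [0.2, -0.6, -0.6]
opening: 1.0
```

play_rows(
  plan=[
    [[0, 0, 1, 0, 0, 0, 100], [0, 0, 0, 0, 0, 0, 100], [0, 0, 0, 0, 0, 0, 100]],
  ],
)

```text
time: 12.12
eef_pos: [475.0, 297.8, -24.1]
tcp_rot: [0.635, 0.773, -0.0, -0.0]
force: [-0.3, -0.5, -1.2]
opening: 1.0
```

play_rows(
  plan=[
    [[0, 0, 1, 0, 0, 0, 100], [0, 0, 0, 0, 0, 0, 100], [0, 0, 0, 0, 0, 0, 100]],
  ],
)

```text
time: 12.37
eef_pos: [475.0, 297.8, -25.1]
tcp_rot: [0.635, 0.773, -0.0, -0.0]
force: [-0.1, 0.4, -0.6]
opening: 0.997
```

play_rows(
  plan=[
    [[0, 0, 0.8, 0, 0, 0, 100], [0, 0, 0, 0, 0, 0, 100], [0, 0, 0, 0, 0, 0, 100]],
  ],
)

```text
time: 12.62
eef_pos: [475.0, 297.8, -25.8]
tcp_rot: [0.635, 0.773, 0.0, -0.0]
force: [-0.2, 0.0, 0.4]
opening: 0.996
```

play_rows(
  plan=[
    [[0, 0, 0.8, 0, 0, 0, 100], [0, 0, 0, 0, 0, 0, 100], [0, 0, 0, 0, 0, 0, 100]],
  ],
)

```text
time: 12.87
eef_pos: [475.1, 297.9, -26.4]
tcp_rot: [0.635, 0.773, 0.0, 0.0]
force: [-0.4, 0.6, 1.7]
opening: 0.996
```

play_rows(
  plan=[
    [[0, 0, 0.8, 0, 0, 0, 100], [0, 0, 0, 0, 0, 0, 100], [0, 0, 0, 0, 0, 0, 100]],
  ],
)

```text
time: 13.12
eef_pos: [475.2, 297.9, -26.4]
tcp_rot: [0.635, 0.773, 0.0, 0.0]
force: [-2.6, -1.3, 7.2]
opening: 1.001
```

play_rows(
  plan=[
    [[0, 0, 0.8, 0, 0, 0, 100], [0, 0, 0, 0, 0, 0, 100], [0, 0, 0, 0, 0, 0, 100]],
  ],
)

```text
time: 13.37
eef_pos: [475.2, 297.9, -26.5]
tcp_rot: [0.635, 0.773, 0.0, 0.0]
force: [-5.1, -3.2, 13.0]
opening: 0.999
```

play_rows(
  plan=[
    [[0, 0, -4, 0, 0, 0, 100], [0, 0, -3.8, 0, 0, 0, 100], [0, 0, 0, 0, 0, 0, 75], [0, 0, 0, 0, 0, 0, 75], [0, 0, 0, 0, 0, 0, 75], [0, 0, 0, 0, 0, 0, 55], [0, 0, 0, 0, 0, 0, 55], [0, 0, 0, 0, 0, 0, 55], [0, 0, 0, 0, 0, 0, 55], [0, 0, 0, 0, 0, 0, 55]],
  ],
  squeeze=10,
)

```text
time: 14.2
eef_pos: [475.0, 297.8, -20.5]
tcp_rot: [0.635, 0.773, -0.0, -0.0]
force: [-0.1, 1.0, -0.5]
opening: 0.73
```

```bash
python3 st.py
```

```text
14.2 [475.  297.8 -20.5] yaw 11.2 F [-0.1  1.  -0.5] T [-0.03  0.04  0.02] op 0.73 ang 108.3 r 395.6 q [-0.58  0.34 -0.04  1.89  0.02  0.91 -0.42]
```

play_rows(
  plan=[
    [[0, 0, 0, 0, 0, 0, 50], [0, 0, 0, 0, 0, 0, 50], [0, 0, 0, 0, 0, 0, 50]],
  ],
)

```text
time: 14.45
eef_pos: [475.1, 297.8, -20.4]
tcp_rot: [0.635, 0.773, 0.0, -0.0]
force: [-0.3, -0.0, -0.3]
opening: 0.729
```

```bash
python3 st.py;  python3 - <<'E'
from h import *
from workcell import *
s=get_state();f=grab_frame("wrist");pickle.dump((f,s),open("w8.pkl","wb"))
im=f["color"];cv2.imwrite("pics/w8.png",cv2.resize(im[130:290,210:430,::-1],None,fx=3.5,fy=3.5,interpolation=cv2.INTER_CUBIC))
E
```

```text
14.45 [475.1 297.8 -20.4] yaw 11.2 F [-0.3 -0.  -0.3] T [-0.09  0.03 -0.01] op 0.729 ang 108.3 r 395.6 q [-0.58  0.34 -0.04  1.89  0.02  0.91 -0.42]
```

View pics/w8.png

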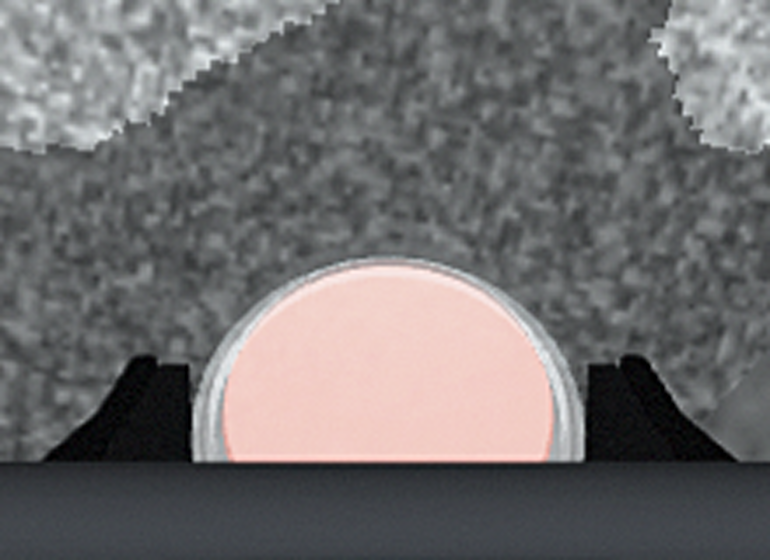

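play_rows(
  plan=[
    [[0, 0, 0, 0, 0, 0, 82], [0, 0, 0, 0, 0, 0, 82], [0, 0, 0, 0, 0, 7, 82], [0, 0, 0, 0, 0, 7, 82], [0, 0, 0, 0, 0, 7, 82], [0, 0, 0, 0, 0, 0, 50], [0, 0, 0, 0, 0, 0, 50], [0, 0, 0, 0, 0, 0, 50], [0, 0, 0, 0, 0, 0, 50], [0, 0, 0, 0, 0, 0, 50]],
  ],
)

```text
time: 15.33
eef_pos: [475.1, 297.9, -20.3]
tcp_rot: [0.765, 0.644, 0.0, -0.0]
force: [0.8, -0.2, 1.1]
opening: 0.707
```

```bash
python3 st.py
```

```text
15.3333 [475.1 297.9 -20.3] yaw -9.8 F [ 0.8 -0.2  1.1] T [-0.02  0.05  0.05] op 0.707 ang 108.3 r 395.7 q [-0.63  0.34  0.02  1.9  -0.01  0.91 -0.77]
```

play_rows(
  plan=[
    [[0, 0, 0, 0, 0, 0, 82], [0, 0, 0, 0, 0, 0, 82], [0, 0, 0, 0, 0, 6, 82], [0, 0, 0, 0, 0, 6, 82], [0, 0, 0, 0, 0, 0, 82], [0, 0, 0, 0, 0, 0, 50], [0, 0, 0, 0, 0, 0, 50], [0, 0, 0, 0, 0, 0, 50], [0, 0, 0, 0, 0, 0, 50], [0, 0, 0, 0, 0, 0, 50]],
  ],
)

```text
time: 16.17
eef_pos: [475.0, 297.8, -20.4]
tcp_rot: [0.828, 0.561, 0.0, -0.0]
force: [0.1, 0.7, 0.6]
opening: 0.661
```

```bash
python3 st.py
```

```text
16.1667 [475.  297.8 -20.4] yaw -21.8 F [0.1 0.7 0.6] T [-0.01  0.13  0.02] op 0.661 ang 108.3 r 395.6 q [-0.66  0.34  0.06  1.9  -0.02  0.91 -0.97]
```

```bash
python3 - <<'E'
from h import *
f=pickle.load(open("top2.pkl","rb"));cv2.imwrite("pics/bx1.png",cv2.resize(f["color"][20:160,300:430,::-1],None,fx=4.2,fy=4.2,interpolation=cv2.INTER_CUBIC))
f=pickle.load(open("scene0.pkl","rb"));cv2.imwrite("pics/bx2.png",cv2.resize(f["color"][100:250,350:500,::-1],None,fx=3.9,fy=3.9,interpolation=cv2.INTER_CUBIC))
f,s=pickle.load(open("w2.pkl","rb"));cv2.imwrite("pics/bx3.png",f["color"][:235,330:,::-1])
E
```

```text
(no output)
```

View pics/bx1.png

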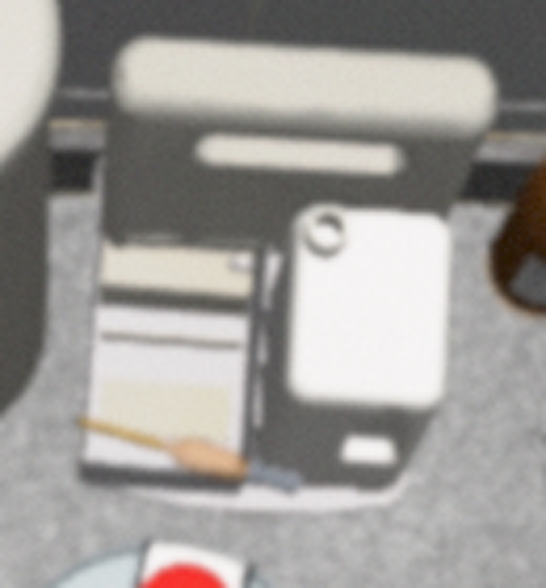

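View pics/bx2.png

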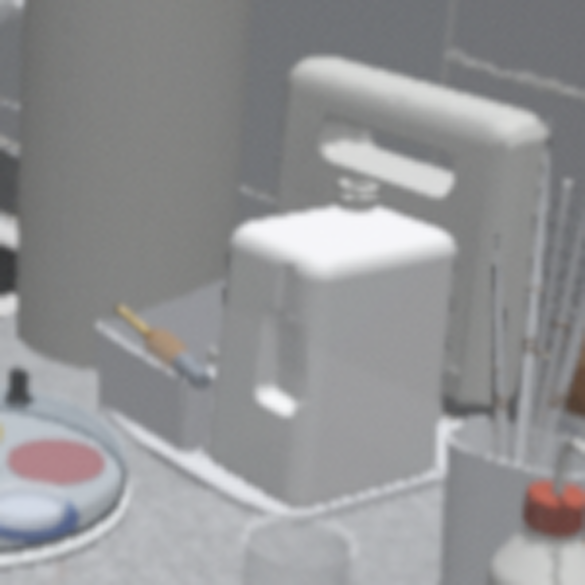

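View pics/bx3.png

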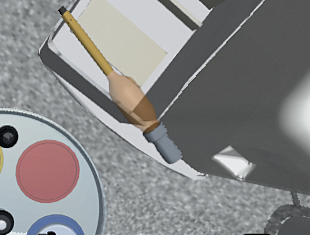

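```bash
python3 - <<'E'
from h import *
f=pickle.load(open("top2.pkl","rb"));c=camera(f);g=pickle.load(open("scene0.pkl","rb"));cs=camera(g)
B=lambda a:np.array(a)/4.2+[300,20]; S=lambda a:np.array(a)/3.9+[350,100]
def tri(a,b):
    best=min(((np.linalg.norm(px2w(c,[B(a)],z)[0]-px2w(cs,[S(b)],z)[0]),z) for z in range(0,260,2)));z=best[1];return best,px2w(c,[B(a)],z)[0].round(0)
print("box FL top",tri((82,465),(97,322)))
print("disp front-left top",tri((292,395),(290,265)))
print("disp front-right? top",tri((445,400),(320,275)))
print("brush tip/bristle",tri((295,482),(205,378)), tri((80,423),(120,308)))
E
```

```text
box FL top ((np.float64(9.520315555499785), 88), array([774., -13.,  88.]))
disp front-left top ((np.float64(43.52147491825321), 182), array([ 802., -163.,  182.]))
disp front-right? top ((np.float64(3.3522149542160125), 206), array([ 793., -269.,  206.]))
brush tip/bristle ((np.float64(4.561068531843319), 96), array([ 763., -177.,   96.])) ((np.float64(5.769492958245635), 94), array([806., -11.,  94.]))
```

```bash
python3 - <<'E'
from h import *
a=pickle.load(open("w2.pkl","rb"))[0]["color"][0:190,350:540,::-1]
b=pickle.load(open("w4.pkl","rb"))[0]["color"][30:240,440:640,::-1]
d=pickle.load(open("w5.pkl","rb"))[0]["color"][0:240,360:640,::-1]
cv2.imwrite("pics/a.png",cv2.resize(a,None,fx=3,fy=3));cv2.imwrite("pics/d.png",cv2.resize(d,None,fx=2.5,fy=2.5))
E
```

```text
(no output)
```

View pics/a.png

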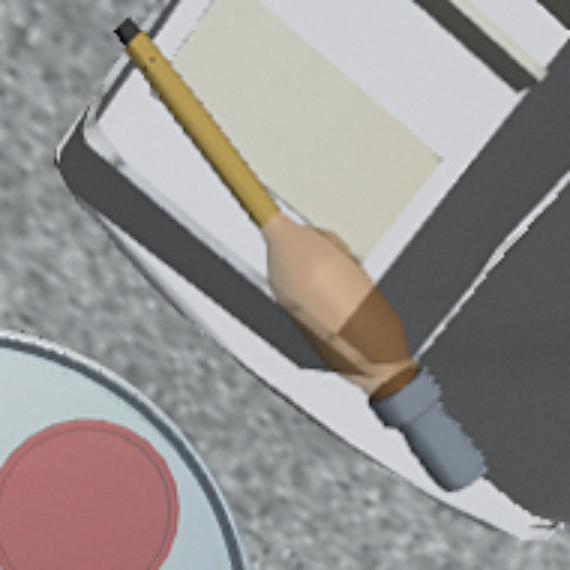

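View pics/d.png

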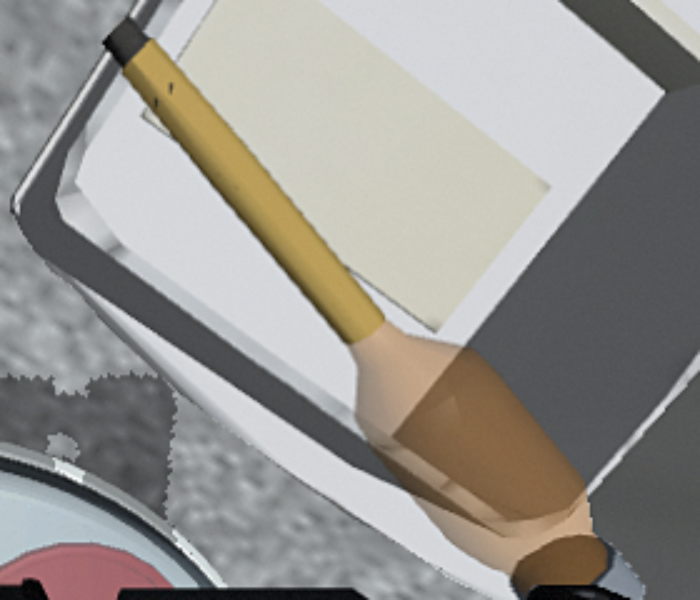

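```bash
python3 - <<'E'
from h import *
f2,s2=pickle.load(open("w2.pkl","rb"));c2=camera(f2,s2);f5,s5=pickle.load(open("w5.pkl","rb"));c5=camera(f5,s5)
ft=pickle.load(open("top2.pkl","rb"));ct=camera(ft)
def tri(obs):
    A=[];
    P=[]
    for c,uv in obs:
        p=cv2.undistortPoints(np.array([[uv]],float),c[0],c[1]).ravel();M=np.c_[c[2],c[3]]
        A+= [p[0]*M[2]-M[0],p[1]*M[2]-M[1]]
    A=np.array(A);x=np.linalg.lstsq(A[:,:3],-A[:,3],rcond=None)[0]
    return x.round(1),[np.linalg.norm(w2px(c,[x])[0]-uv).round(1) for c,uv in obs]
B=lambda a:np.array(a)/4.2+[300,20]
print("corner",tri([(c2,(370,53.3)),(c5,(366,82)),(ct,B((82,470)))]))
print("handle end",tri([(c2,(391.7,10)),(c5,(410,16.8)),(ct,B((82,423)))]))
print("wood start",tri([(c2,(440.7,74)),(c5,(507,132.8)),(ct,B((172,447)))]))
print("ferrule",tri([(c2,(479.3,131)),(c5,(584.8,226)),(ct,B((247,467)))]))
print("tip at z",px2w(c2,[(350+460/3,490/3)],90))
print("box front right top",px2w(c2,[(350+300/3,365/3)],88))
E
```

```text
corner (array([790.7, -11.1,  13.2]), [np.float64(1.3), np.float64(4.3), np.float64(1.1)])
handle end (array([810.1,  -7.5,  91.3]), [np.float64(3.2), np.float64(5.1), np.float64(1.7)])
wood start (array([795.5, -81.7,  77. ]), [np.float64(2.7), np.float64(1.9), np.float64(0.6)])
ferrule (array([ 772.8, -140.1,   93.2]), [np.float64(2.8), np.float64(2.5), np.float64(0.5)])
tip at z [[ 759.22028565 -183.1263075    90.        ]]
box front right top [[ 762.84953703 -111.74159704   88.        ]]
```

```bash
cat >> h.py <<'E'
def tri(obs):
    A=[]
    for c,uv in obs:
        p=cv2.undistortPoints(np.array([[uv]],float),c[0],c[1]).ravel();M=np.c_[c[2],c[3]]
        A+= [p[0]*M[2]-M[0],p[1]*M[2]-M[1]]
    A=np.array(A);x=np.linalg.lstsq(A[:,:3],-A[:,3],rcond=None)[0]
    return x.round(1),[np.linalg.norm(w2px(c,[x])[0]-uv).round(1) for c,uv in obs]
E
python3 - <<'E'
from h import *
f2,s2=pickle.load(open("w2.pkl","rb"));c2=camera(f2,s2);f5,s5=pickle.load(open("w5.pkl","rb"));c5=camera(f5,s5)
A=lambda u,v:(350+u/3,v/3);D=lambda u,v:(360+u/2.5,v/2.5)
print("patch far right",tri([(c2,A(440,158)),(c5,D(548,187))]))
print("patch near right",tri([(c2,A(365,258)),(c5,D(437,330))]))
print("top front-left inner",tri([(c2,A(90,125)),(c5,D(62,200))]))
print("outer corner",tri([(c2,A(60,158)),(c5,D(15,205))]))
print("bottom", tri([(c2,A(75,190)),(c5,D(45,260))]))
for z in (70,80,90):print(z,px2w(c2,[A(90,125),A(60,158),A(300,365),A(360,345)],z)[:,:2].round(0).tolist(),px2w(c5,[D(62,200),D(15,205),D(400,490)],z)[:,:2].round(0).tolist())
g=pickle.load(open("scene0.pkl","rb"));cv2.imwrite("pics/bx4.png",cv2.resize(g["color"][150:230,360:420,::-1],None,fx=10,fy=7.5,interpolation=cv2.INTER_CUBIC))
E
```

```text
patch far right (array([ 867. , -133.7,   17.5]), [np.float64(0.2), np.float64(0.3)])
patch near right (array([ 822.6, -132.6,   16.1]), [np.float64(1.1), np.float64(1.7)])
top front-left inner (array([783.3, -10.5,  92.3]), [np.float64(0.9), np.float64(1.7)])
outer corner (array([793.7, -10. ,  -4.9]), [np.float64(0.7), np.float64(1.2)])
bottom (array([779.9, -21.1,  29.7]), [np.float64(0.0), np.float64(0.1)])
70 [[790.0, -12.0], [776.0, -9.0], [767.0, -118.0], [783.0, -131.0]] [[787.0, -12.0], [781.0, -4.0], [772.0, -116.0]]
80 [[787.0, -11.0], [774.0, -9.0], [764.0, -115.0], [781.0, -128.0]] [[785.0, -11.0], [780.0, -4.0], [771.0, -109.0]]
90 [[784.0, -11.0], [772.0, -9.0], [762.0, -111.0], [778.0, -124.0]] [[783.0, -10.0], [778.0, -3.0], [770.0, -102.0]]
```

View pics/bx4.png

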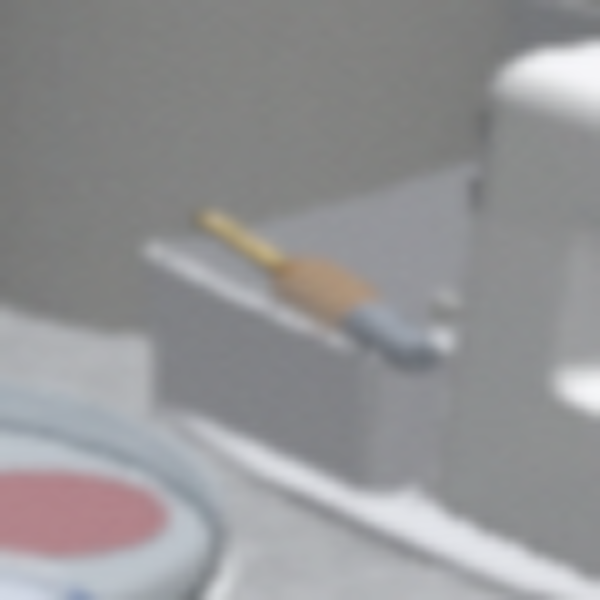

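```bash
python3 - <<'E'
from h import *
g=pickle.load(open("scene0.pkl","rb"));c=camera(g)
f=pickle.load(open("top2.pkl","rb"));ct=camera(f);f2,s2=pickle.load(open("w2.pkl","rb"));c2=camera(f2,s2)
S=lambda u,v:(360+u/10,150+v/7.5)
for z in(0,8):print("base",z,px2w(c,[S(152,408),S(370,488)],z)[:,:2].round(0).tolist())
for z in(60,70,80,90):print(z,px2w(c,[S(148,250),S(350,345)],z)[:,:2].round(0).tolist())
A=lambda u,v:(350+u/3,v/3);B=lambda a:np.array(a)/4.2+[300,20]
print(tri([(c,S(148,250)),(c2,A(75,145))]),tri([(c,S(350,345)),(c2,A(300,365))]))
# brush handle & ferrule
print("ferrule",tri([(c,S(360,305)),(c2,A(388,393)),(ct,B((247,467)))]))
print("handle end",tri([(c,S(205,215)),(c2,A(125,30)),(ct,B((82,423)))]))
print("bristle end",tri([(c,S(425,352)),(c2,A(465,485)),(ct,B((297,483)))]))
E
```

```text
base 0 [[794.0, -10.0], [803.0, -117.0]]
base 8 [[783.0, -24.0], [792.0, -130.0]]
60 [[821.0, 32.0], [808.0, -95.0]]
70 [[806.0, 12.0], [793.0, -113.0]]
80 [[790.0, -8.0], [777.0, -131.0]]
90 [[774.0, -28.0], [761.0, -149.0]]
(array([781.9, -12.8,  82.4]), [np.float64(1.1), np.float64(3.6)]) (array([ 772.6, -122. ,   74.3]), [np.float64(3.1), np.float64(8.9)])
ferrule (array([ 770.7, -138.4,  101.4]), [np.float64(0.7), np.float64(3.3), np.float64(0.5)])
handle end (array([810. ,  -9.2,  92.7]), [np.float64(0.7), np.float64(4.8), np.float64(1.4)])
bristle end (array([ 761.7, -179.6,   97.2]), [np.float64(0.9), np.float64(1.9), np.float64(0.3)])
```

```bash
python3 - <<'E'
from h import *
from workcell import *
s=get_state();p,q=plan(s["eef_pos"],s["tcp_rot"],[475,298,80],-21.8,8,50,0)
p,q=plan(p,q,[576,101,80],0,9,50,0)
plan(p,q,[676.5,-95.5,80],20,9,50,0)
E
```

```text
[[[0, 0, -13, 0, 0, 0, 50], [0, 0, -12, 0, 0, 0, 50], [0, 0, -13, 0, 0, 0, 50], [0, 0, -12, 0, 0, 0, 50], [0, 0, -13, 0, 0, 0, 50], [0, 0, -12, 0, 0, 0, 50], [0, 0, -13, 0, 0, 0, 50], [0, 0, -12, 0, 0, 0, 50]]]
end [475.  297.8  79.6] yaw -21.8
[[[-16, 19, 0, 0, 0, -2.4, 50], [-17, 18, 0, 0, 0, -2.4, 50], [-18, 17, 0, 0, 0, -2.4, 50], [-18, 16, 0, 0, 0, -2.4, 50], [-19, 16, 0, 0, 0, -2.4, 50], [-20, 15, 0, 0, 0, -2.4, 50], [-20, 14, 0, 0, 0, -2.5, 50], [-21, 13, 0, 0, 0, -2.4, 50], [-21, 11, 0, 0, 0, -2.5, 50]]]
end [575.6 100.9  79.6] yaw 0.0
[[[-22, 11, 0, 0, 0, -2.2, 50], [-22, 10, 0, 0, 0, -2.2, 50], [-23, 10, 0, 0, 0, -2.2, 50], [-23, 9, 0, 0, 0, -2.2, 50], [-23, 8, 0, 0, 0, -2.2, 50], [-24, 7, 0, 0, 0, -2.2, 50], [-24, 6, 0, 0, 0, -2.3, 50], [-24, 5, 0, 0, 0, -2.2, 50], [-23, 3, 0, 0, 0, -2.3, 50]]]
end [676.  -95.2  79.5] yaw 20.0
```

play_rows(
  plan=[
    [[0, 0, -4, 0, 0, 0, 50], [0, 0, -8, 0, 0, 0, 50], [0, 0, -12, 0, 0, 0, 50], [0, 0, -13, 0, 0, 0, 50], [0, 0, -13, 0, 0, 0, 50], [0, 0, -13, 0, 0, 0, 50], [0, 0, -13, 0, 0, 0, 50], [0, 0, -12, 0, 0, 0, 50], [0, 0, -8, 0, 0, 0, 50], [0, 0, -4, 0, 0, 0, 50]],
  ],
)

```text
time: 17.0
eef_pos: [475.9, 298.4, 81.7]
tcp_rot: [0.828, 0.56, 0.001, -0.0]
force: [-0.1, 0.6, -0.4]
opening: 0.663
```

play_rows(
  plan=[
    [[-16, 19, 0, 0, 0, -2.4, 50], [-17, 18, 0, 0, 0, -2.4, 50], [-18, 17, 0, 0, 0, -2.4, 50], [-18, 16, 0, 0, 0, -2.4, 50], [-19, 16, 0, 0, 0, -2.4, 50], [-20, 15, 0, 0, 0, -2.4, 50], [-20, 14, 0, 0, 0, -2.5, 50], [-21, 13, 0, 0, 0, -2.4, 50], [-21, 11, 0, 0, 0, -2.5, 50]],
  ],
)

```text
time: 17.75
eef_pos: [575.7, 99.5, 79.4]
tcp_rot: [0.707, 0.708, -0.0, -0.0]
force: [0.7, 0.3, 0.5]
opening: 0.666
```

play_rows(
  plan=[
    [[-22, 11, 0, 0, 0, -2.2, 50], [-22, 10, 0, 0, 0, -2.2, 50], [-23, 10, 0, 0, 0, -2.2, 50], [-23, 9, 0, 0, 0, -2.2, 50], [-23, 8, 0, 0, 0, -2.2, 50], [-24, 7, 0, 0, 0, -2.2, 50], [-24, 6, 0, 0, 0, -2.3, 50], [-20, 4, 0, 0, 0, -2.2, 50], [-14, 2, 0, 0, 0, -2.3, 50]],
  ],
)

```text
time: 18.5
eef_pos: [670.2, -86.4, 79.1]
tcp_rot: [0.574, 0.819, -0.001, 0.0]
force: [-0.5, -0.2, 0.6]
opening: 0.665
```

play_rows(
  plan=[
    [[-10, 1, 0, 0, 0, 0, 50], [-3, 1, 0, 0, 0, 0, 50], [0, 0, 0, 0, 0, 0, 50], [0, 0, 0, 0, 0, 0, 50], [0, 0, 0, 0, 0, 0, 50]],
  ],
)

```text
time: 18.92
eef_pos: [676.1, -93.1, 79.5]
tcp_rot: [0.573, 0.819, 0.0, -0.0]
force: [-0.6, -0.1, -1.0]
opening: 0.664
```

```bash
python3 st.py; python3 - <<'E'
from h import *
from workcell import *
s=get_state();f=grab_frame("wrist");pickle.dump((f,s),open("w9.pkl","wb"))
cv2.imwrite("pics/w9.png",f["color"][:,:,::-1])
g=grab_frame("scene");pickle.dump(g,open("s9.pkl","wb"));cv2.imwrite("pics/s9.png",cv2.resize(g["color"][120:260,300:460,::-1],None,fx=4.8,fy=4.2,interpolation=cv2.INTER_CUBIC))
g=grab_frame("top");cv2.imwrite("pics/t9.png",cv2.resize(g["color"][90:240,270:430,::-1],None,fx=4,fy=4,interpolation=cv2.INTER_CUBIC))
E
```

```text
18.9167 [676.1 -93.1  79.5] yaw 20.1 F [-0.6 -0.1 -1. ] T [-0.04  0.03  0.04] op 0.664 ang -11.3 r 78.2 q [-0.05  0.46  0.2   1.51 -0.1   1.18  0.52]
```

View pics/w9.png

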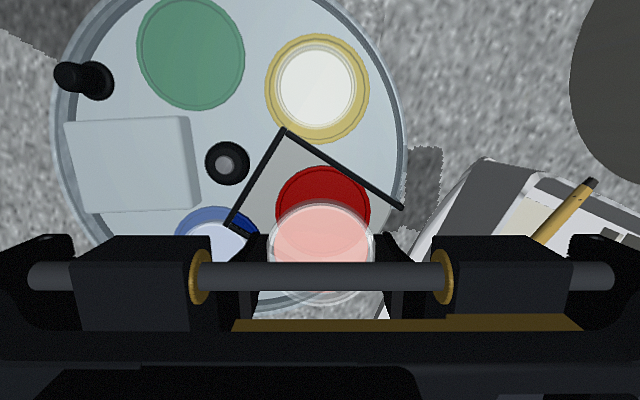

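View pics/s9.png

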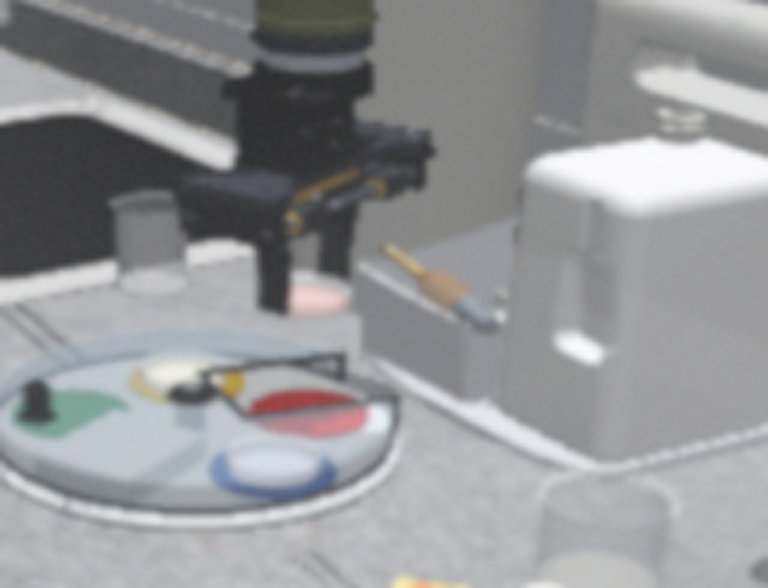

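View pics/t9.png

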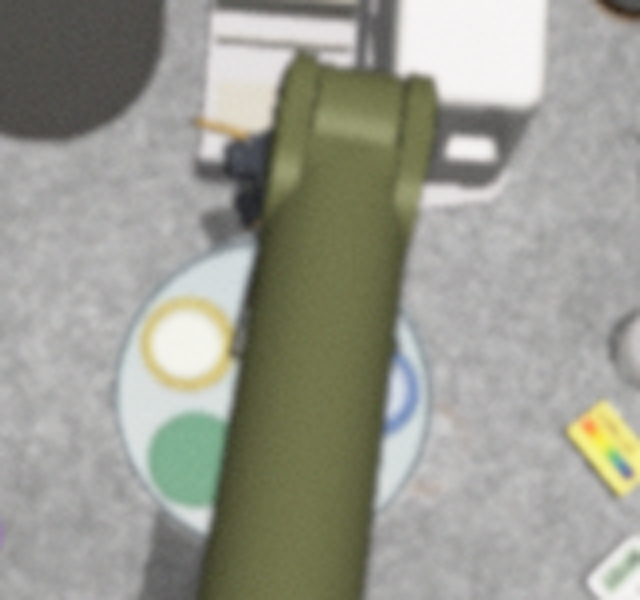

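```bash
python3 - <<'E'
from h import *
g=pickle.load(open("s9.pkl","rb"));c=camera(g);f,s=pickle.load(open("w9.pkl","rb"))
R=Ro.from_quat(s["tcp_rot"])
def draw(dz,col,b):
    for z in(-96,-130):
        q=[[37.5,95,z],[-37.5,95,z],[-37.5,-95,z],[37.5,-95,z]]
        P=(w2px(c,s["eef_pos"]+[0,0,dz]+R.apply(q))-[300,120])*5
        cv2.polylines(b,[P.astype(np.int32)],True,col,1)
        for p,l in zip(P,"abcd"):cv2.putText(b,l,tuple(p.astype(int).tolist()),0,.5,col,1)
im=g["color"][120:240,300:460,::-1]
b=cv2.resize(im,None,fx=5,fy=5,interpolation=cv2.INTER_CUBIC);draw(0,(0,255,255),b);draw(-88,(0,255,0),b)
cv2.imwrite("pics/s9b.png",b)
E
```

```text
(no output)
```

View pics/s9b.png

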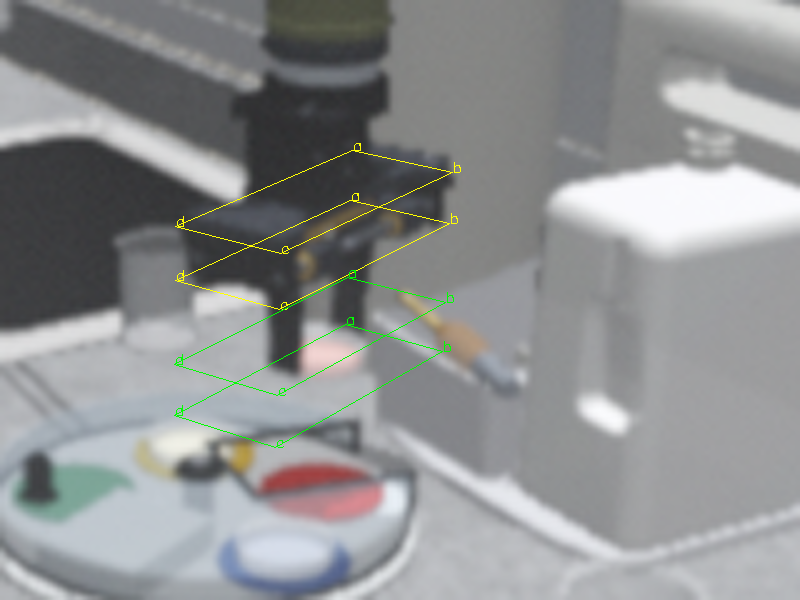

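```bash
python3 - <<'E'
from h import *
f,s=pickle.load(open("w9.pkl","rb"));c=camera(f,s);im=f["color"][120:250,200:420,::-1]
b=cv2.resize(im,None,fx=3.6,fy=3.6,interpolation=cv2.INTER_CUBIC)
t=np.linspace(0,2*np.pi,90)
for C,r,z,col in(((680.3,-97),41,15,(0,255,255)),((680.3,-97),37,12,(255,255,0)),((s["eef_pos"][0],s["eef_pos"][1]),30.5,79.5+26.4+9,(0,255,0))):
    P=(w2px(c,np.c_[C[0]+r*np.cos(t),C[1]+r*np.sin(t),z+0*t])-[200,120])*3.6
    cv2.polylines(b,[P.astype(np.int32)],True,col,1)
cv2.imwrite("pics/w9b.png",b)
E
```

```text
(no output)
```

View pics/w9b.png

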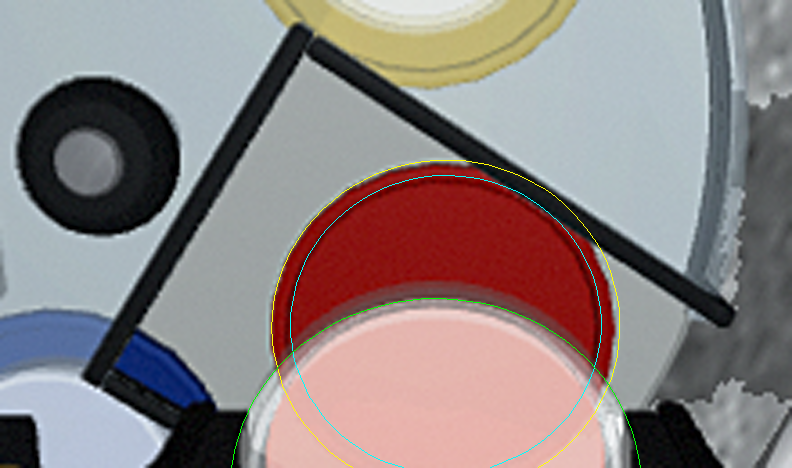

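play_rows(
  plan=[
    [[-2.3, -0.6, 8, 0, 0, -2.5, 50], [0, 0, 14, 0, 0, 0, 50], [0, 0, 14, 0, 0, 0, 50], [0, 0, 14, 0, 0, 0, 50], [0, 0, 10, 0, 0, 0, 50], [0, 0, 6, 0, 0, 0, 50], [0, 0, 3, 0, 0, 0, 50], [0, 0, 0, 0, 0, 0, 50], [0, 0, 0, 0, 0, 0, 50], [0, 0, 0, 0, 0, 0, 50]],
  ],
)

```text
time: 19.9
eef_pos: [677.3, -97.5, 11.5]
tcp_rot: [0.556, 0.831, 0.0, 0.001]
force: [1.3, 0.1, -0.7]
opening: 0.661
```

```bash
python3 st.py; python3 - <<'E'
from h import *
from workcell import *
s=get_state();f=grab_frame("wrist");pickle.dump((f,s),open("w10.pkl","wb"))
cv2.imwrite("pics/w10.png",f["color"][:,:,::-1])
g=grab_frame("scene");pickle.dump(g,open("s10.pkl","wb"));cv2.imwrite("pics/s10.png",cv2.resize(g["color"][130:240,310:430,::-1],None,fx=6,fy=5.4,interpolation=cv2.INTER_CUBIC))
E
```

```text
19.9 [677.3 -97.5  11.5] yaw 22.5 F [ 1.3  0.1 -0.7] T [-0.06 -0.01 -0.03] op 0.661 ang -14.3 r 80.3 q [-0.04  0.53  0.19  1.56 -0.11  1.07  0.57]
```

View pics/w10.png

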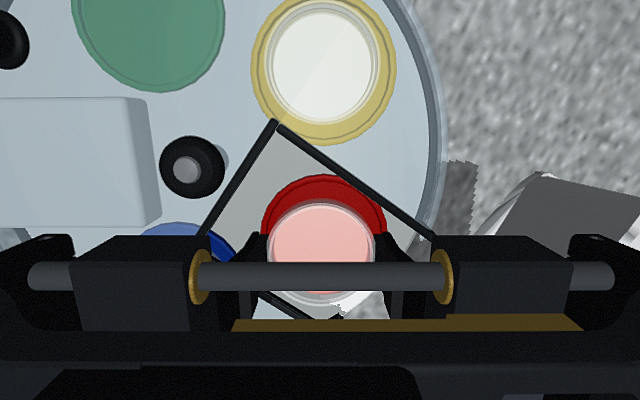

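View pics/s10.png

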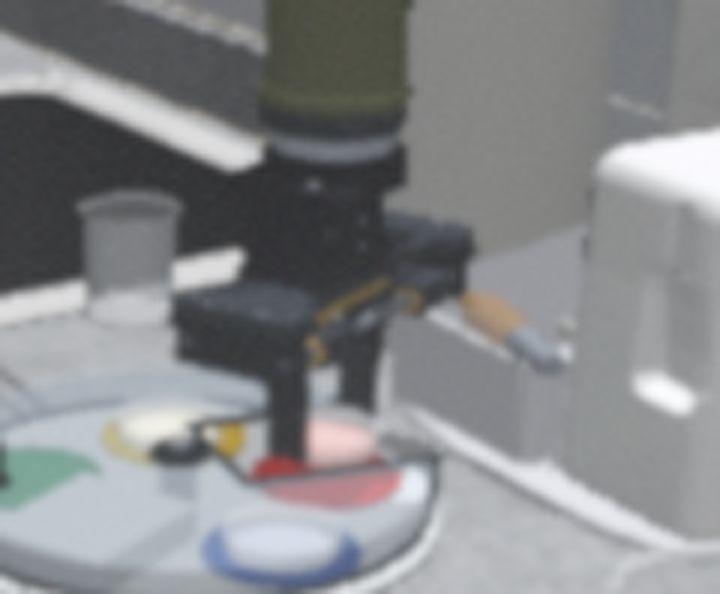

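play_rows(
  plan=[
    [[2, 0, 3, 0, 0, 0, 50], [0, 0, 4, 0, 0, 0, 50], [0, 0, 3, 0, 0, 0, 50], [0, 0, 0, 0, 0, 0, 50], [0, 0, 0, 0, 0, 0, 50]],
  ],
)

```text
time: 20.42
eef_pos: [675.4, -95.4, 0.1]
tcp_rot: [0.556, 0.831, -0.0, -0.0]
force: [0.2, 0.6, 0.1]
opening: 0.668
```

```bash
python3 st.py; python3 - <<'E'
from h import *
from workcell import *
g=grab_frame("scene");cv2.imwrite("pics/s11.png",cv2.resize(g["color"][130:240,310:430,::-1],None,fx=6,fy=5.4,interpolation=cv2.INTER_CUBIC))
E
```

```text
20.4167 [ 6.754e+02 -9.540e+01  1.000e-01] yaw 22.5 F [0.2 0.6 0.1] T [-0.05 -0.    0.02] op 0.668 ang -13.2 r 78.0 q [-0.04  0.54  0.18  1.57 -0.11  1.05  0.57]
```

View pics/s11.png

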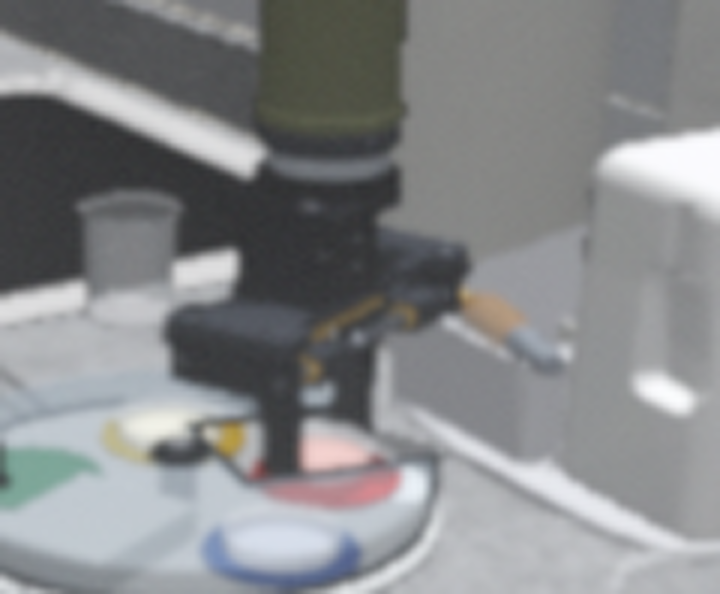

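play_rows(
  plan=[
    [[-0.4, 0.9, 3, 0, 0, 0, 50], [0, 0, 2, 0, 0, 0, 50], [0, 0, 1, 0, 0, 0, 50], [0, 0, 0, 0, 0, 0, 50], [0, 0, 0, 0, 0, 0, 50]],
  ],
)

```text
time: 20.88
eef_pos: [676.7, -95.5, -5.6]
tcp_rot: [0.556, 0.831, -0.0, -0.0]
force: [0.4, 0.6, -0.2]
opening: 0.663
```

play_rows(
  plan=[
    [[0, 0, 1, 0, 0, 0, 50], [0, 0, 0, 0, 0, 0, 50], [0, 0, 0, 0, 0, 0, 50]],
  ],
)

```text
time: 21.13
eef_pos: [676.8, -95.5, -6.4]
tcp_rot: [0.556, 0.831, 0.0, -0.0]
force: [0.5, -0.3, 0.1]
opening: 0.665
```

play_rows(
  plan=[
    [[0, 0, 0.8, 0, 0, 0, 50], [0, 0, 0, 0, 0, 0, 50], [0, 0, 0, 0, 0, 0, 50]],
  ],
)

```text
time: 21.38
eef_pos: [676.8, -95.5, -7.2]
tcp_rot: [0.556, 0.831, 0.0, -0.0]
force: [-0.8, 0.5, -0.6]
opening: 0.664
```

play_rows(
  plan=[
    [[0, 0, 0.7, 0, 0, 0, 50], [0, 0, 0, 0, 0, 0, 50], [0, 0, 0, 0, 0, 0, 50]],
  ],
)

```text
time: 21.63
eef_pos: [676.8, -95.5, -8.0]
tcp_rot: [0.556, 0.831, 0.0, -0.0]
force: [0.1, 1.5, -0.5]
opening: 0.667
```

play_rows(
  plan=[
    [[0, 0, 0.5, 0, 0, 0, 50], [0, 0, 0, 0, 0, 0, 50], [0, 0, 0, 0, 0, 0, 50]],
  ],
)

```text
time: 21.88
eef_pos: [676.9, -95.5, -8.3]
tcp_rot: [0.556, 0.831, 0.0, 0.0]
force: [0.4, 0.4, 0.8]
opening: 0.666
```

play_rows(
  plan=[
    [[0, 0, 0.5, 0, 0, 0, 50], [0, 0, 0, 0, 0, 0, 50], [0, 0, 0, 0, 0, 0, 50]],
  ],
)

```text
time: 22.13
eef_pos: [676.9, -95.6, -8.4]
tcp_rot: [0.556, 0.831, 0.0, 0.0]
force: [-2.2, 0.2, 3.4]
opening: 0.665
```

play_rows(
  plan=[
    [[0, 0, 0, 0, 0, 0, 68], [0, 0, 0, 0, 0, 0, 70], [0, 0, 0, 0, 0, 0, 72], [0, 0, 0, 0, 0, 0, 74], [0, 0, 0, 0, 0, 0, 74], [0, 0, 0, 0, 0, 0, 74]],
  ],
)

```text
time: 22.63
eef_pos: [676.7, -95.5, -9.1]
tcp_rot: [0.556, 0.831, -0.0, -0.0]
force: [0.1, 0.2, -1.7]
opening: 0.737
```

```bash
python3 st.py; python3 - <<'E'
from h import *
from workcell import *
f=grab_frame("wrist");cv2.imwrite("pics/w12.png",cv2.resize(f["color"][100:340,180:460,::-1],None,fx=2.5,fy=2.5,interpolation=cv2.INTER_CUBIC))
E
```

```text
22.6333 [676.7 -95.5  -9.1] yaw 22.5 F [ 0.1  0.2 -1.7] T [-0.07  0.03 -0.01] op 0.737 ang -13.0 r 79.3 q [-0.04  0.55  0.18  1.57 -0.11  1.03  0.57]
```

View pics/w12.png

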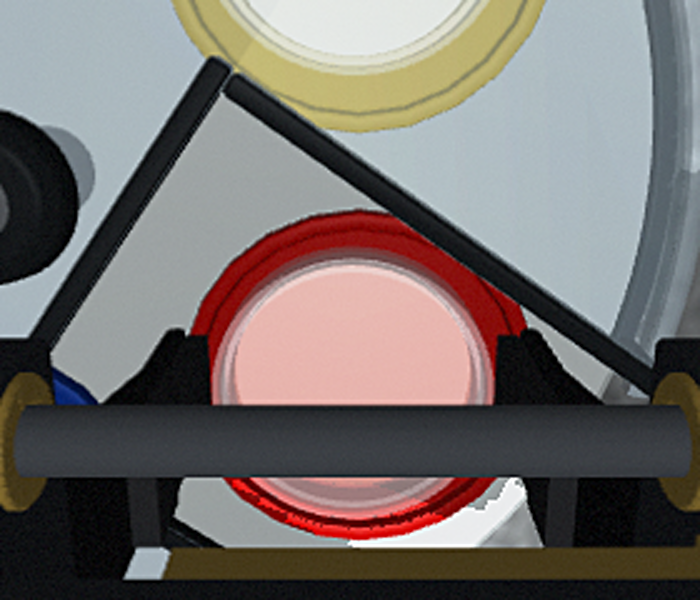

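play_rows(
  plan=[
    [[0, 0, -2, 0, 0, 0, 74], [0, 0, -4, 0, 0, 0, 74], [0, 0, -8, 0, 0, 0, 74], [0, 0, -12, 0, 0, 0, 74], [0, 0, -15, 0, 0, 0, 74], [0, 0, -20, 0, 0, 0, 74], [0, 0, -25, 0, 0, 0, 60], [0, 0, -25, 0, 0, 0, 60], [0, 0, 0, 0, 0, 0, 60], [0, 0, 0, 0, 0, 0, 60]],
  ],
)

```text
time: 23.52
eef_pos: [678.7, -95.8, 105.9]
tcp_rot: [0.556, 0.831, 0.002, 0.003]
force: [-0.5, 0.2, 0.3]
opening: 0.61
```

```bash
python3 st.py; python3 - <<'E'
from h import *
from workcell import *
s=get_state();f=grab_frame("wrist");pickle.dump((f,s),open("w13.pkl","wb"));cv2.imwrite("pics/w13.png",f["color"][:,:,::-1])
E
```

```text
23.5167 [678.7 -95.8 105.9] yaw 22.5 F [-0.5  0.2  0.3] T [-0.09  0.03 -0.04] op 0.61 ang -12.9 r 81.3 q [-0.05  0.44  0.2   1.48 -0.09  1.22  0.56]
```

View pics/w13.png

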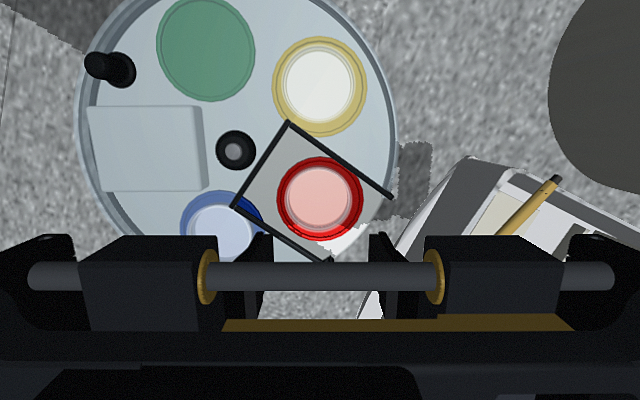

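```bash
python3 - <<'E'
from h import *
f,s=pickle.load(open("w13.pkl","rb"));c=camera(f,s);im=f["color"]
cv2.imwrite("pics/w13c.png",cv2.resize(im[35:105,70:150,::-1],None,fx=7,fy=7,interpolation=cv2.INTER_CUBIC))
for C in ((598.5,-77.5),):
  for uv,z in(((93,66),67),((120,71),43)):
    p=px2w(c,[uv],z)[0];d=p[:2]-C;print(p,np.degrees(np.arctan2(d[1],d[0])),np.hypot(*d))
h=px2w(c,[(236,150)],51)[0];print("hub",h)
p,q=plan(s["eef_pos"],s["tcp_rot"],[590,-70,100],50,4,50,0)
plan(p,q,[494.5,-54,60],77,4,50,0)
E
```

```text
[495.63464863 -56.31591555  67.        ] 168.3632006266651 105.02402556822933
[498.96562531 -54.95108306  43.        ] 167.23544158919555 102.05657940753896
hub [599.88317616 -76.13443717  51.        ]
[[[14, -18, 1, 0.1, 0.1, -6.9, 50], [17, -16, 2, 0.1, 0, -6.9, 50], [18, -14, 1, 0, 0.1, -6.9, 50], [20, -12, 2, 0.1, 0, -6.8, 50]]]
end [590.1 -70.2  99.6] yaw 50.0
[[[21, -12, 10, 0, 0, -6.8, 50], [22, -10, 10, 0, 0, -6.7, 50], [23, -7, 10, 0, 0, -6.8, 50], [24, -4, 10, 0, 0, -6.7, 50]]]
end [494.8 -53.8  59.6] yaw 77.0
```

View pics/w13c.png

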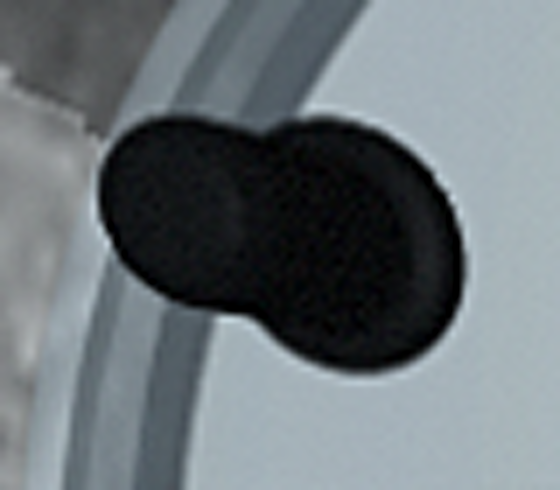

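play_rows(
  plan=[
    [[14, -18, 0, 0, 0, -6.9, 50], [17, -16, 2, 0, 0, -6.9, 50], [18, -14, 2, 0, 0, -6.9, 50], [20, -12, 2, 0, 0, -6.8, 50], [21, -12, 8, 0, 0, -6.8, 50], [22, -10, 8, 0, 0, -6.7, 50], [23, -7, 8, 0, 0, -6.8, 50], [23, -4, 8, 0, 0, -6.7, 50]],
  ],
)

```text
time: 24.23
eef_pos: [491.4, -53.6, 62.7]
tcp_rot: [0.111, 0.994, -0.0, -0.001]
force: [0.9, 0.4, 0.6]
opening: 0.502
```

play_rows(
  plan=[
    [[0, 0, 6, 0, 0, 0, 50], [0, 0, 0, 0, 0, 0, 50], [0, 0, 0, 0, 0, 0, 50], [0, 0, 0, 0, 0, 0, 50]],
  ],
)

```text
time: 24.57
eef_pos: [495.0, -54.0, 58.4]
tcp_rot: [0.114, 0.993, 0.0, 0.001]
force: [-0.1, -0.2, -0.2]
opening: 0.5
```

```bash
python3 st.py; python3 - <<'E'
from h import *
from workcell import *
s=get_state();f=grab_frame("wrist");pickle.dump((f,s),open("w14.pkl","wb"));im=f["color"]
cv2.imwrite("pics/w14.png",cv2.resize(im[190:300,250:390,::-1],None,fx=5,fy=5,interpolation=cv2.INTER_CUBIC))
print(w2px(camera(f,s),[s["eef_pos"]*[1,1,0]+[0,0,67]]))
E
```

```text
24.5667 [495.  -54.   58.4] yaw 76.9 F [-0.1 -0.2 -0.2] T [ 0.05 -0.07  0.04] op 0.5 ang 167.2 r 107.2 q [ 0.    0.12  0.06  1.99 -0.01  1.04  1.4 ]
[[319.72876467 239.14071967]]
```

View pics/w14.png

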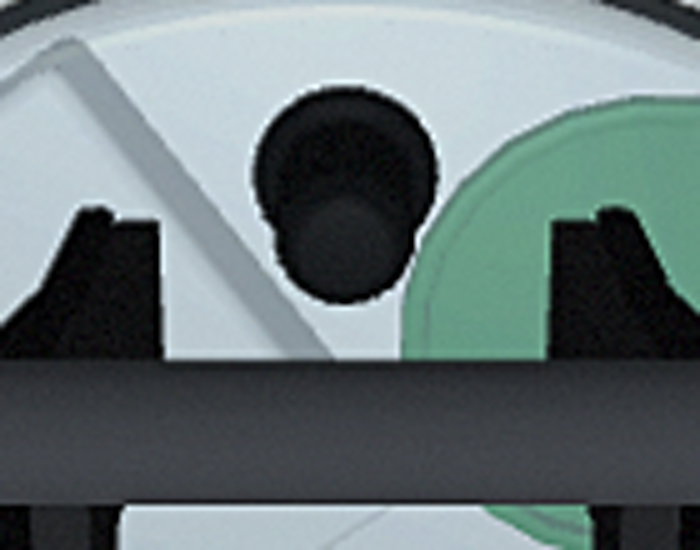

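play_rows(
  plan=[
    [[0, 0, 15, 0, 0, 0, 50], [0, 0, 15, 0, 0, 0, 50], [0, 0, 4, 0, 0, 0, 50], [0, 0, 0, 0, 0, 0, 10], [0, 0, 0, 0, 0, 0, 10], [0, 0, 0, 0, 0, 0, 10], [0, 0, 0, 0, 0, 0, 10], [0, 0, 0, 0, 0, 0, 10], [0, 0, 0, 0, 0, 0, 10], [0, 0, 0, 0, 0, 0, 10]],
  ],
  squeeze=8,
)

```text
time: 25.45
eef_pos: [494.4, -54.1, 24.8]
tcp_rot: [0.114, 0.994, -0.0, 0.001]
force: [-0.7, -0.6, 3.4]
opening: 0.198
```

play_rows(
  plan=[
    [[-0.1, 4.6, 0, 0, 0, 2.5, 10], [-0.3, 7.3, 0, 0, 0, 4, 10], [-0.4, 9.2, 0, 0, 0, 5, 10], [-0.4, 9.1, 0, 0, 0, 5, 10], [-0.4, 9.2, 0, 0, 0, 5, 10], [-0.4, 9.1, 0, 0, 0, 5, 10]],
  ],
)

```text
time: 25.95
eef_pos: [516.2, -11.0, 24.8]
tcp_rot: [0.34, 0.94, 0.0, 0.001]
force: [1.0, -2.3, 2.6]
opening: 0.194
```

```bash
sed -i 's/599.5,-77.7/598,-77/' st.py; python3 st.py
```

```text
25.95 [516.2 -11.   24.8] yaw 50.2 F [ 1.  -2.3  2.6] T [-0.57 -0.19  0.02] op 0.194 ang 141.1 r 105.1 q [-0.09  0.19  0.06  1.97 -0.01  0.97  0.86]
```

play_rows(
  plan=[
    [[-0.4, 9.2, 0, 0, 0, 5, 10], [-0.4, 9.1, 0, 0, 0, 5, 10], [-0.4, 9.2, 0, 0, 0, 5, 10], [-0.4, 9.1, 0, 0, 0, 5, 10], [-0.4, 9.2, 0, 0, 0, 5, 10], [-0.4, 9.1, 0, 0, 0, 5, 10], [-0.4, 9.2, 0, 0, 0, 5, 10], [-0.4, 9.1, 0, 0, 0, 5, 10], [-0.4, 9.2, 0, 0, 0, 5, 10], [-0.4, 9.1, 0, 0, 0, 5, 10]],
  ],
)

```text
time: 26.78
eef_pos: [596.1, 27.5, 24.8]
tcp_rot: [0.706, 0.709, 0.0, 0.0]
force: [-0.3, -0.9, 3.3]
opening: 0.2
```

```bash
python3 st.py
```

```text
26.7833 [596.1  27.5  24.8] yaw 0.2 F [-0.3 -0.9  3.3] T [-0.35  0.22  0.09] op 0.2 ang 91.0 r 104.5 q [-0.22  0.35  0.16  1.78 -0.06  1.02 -0.04]
```

play_rows(
  plan=[
    [[-0.4, 9.2, 0, 0, 0, 5, 10], [-0.4, 9.1, 0, 0, 0, 5, 10], [-0.4, 9.2, 0, 0, 0, 5, 10], [-0.4, 9.1, 0, 0, 0, 5, 10], [-0.4, 9.2, 0, 0, 0, 5, 10], [-0.4, 9.1, 0, 0, 0, 5, 10], [-0.4, 9.2, 0, 0, 0, 5, 10], [-0.4, 9.1, 0, 0, 0, 5, 10], [-0.4, 9.2, 0, 0, 0, 5, 10], [-0.4, 9.1, 0, 0, 0, 5, 10]],
  ],
)

```text
time: 27.62
eef_pos: [677.4, -7.8, 24.9]
tcp_rot: [0.939, 0.345, 0.001, -0.0]
force: [1.0, 2.7, 2.3]
opening: 0.196
```

```bash
python3 st.py
```

```text
27.6167 [677.4  -7.8  24.9] yaw -49.7 F [1.  2.7 2.3] T [ 0.33 -0.11  0.08] op 0.196 ang 41.1 r 105.3 q [-0.27  0.51  0.32  1.57 -0.18  1.08 -0.77]
```

play_rows(
  plan=[
    [[-0.4, 9.2, 0, 0, 0, 5, 10], [-0.4, 9.1, 0, 0, 0, 5, 10], [-0.3, 7.3, 0, 0, 0, 4, 10], [-0.1, 4.6, 0, 0, 0, 2.5, 10], [0, 3.2, 0, 0, 0, 1.8, 10], [0, 0, 0, 0, 0, 0, 10], [0, 0, 0, 0, 0, 0, 10], [0, 0, 0, 0, 0, 0, 10], [0, 0, 0, 0, 0, 0, 10]],
  ],
)

```text
time: 28.37
eef_pos: [696.1, -36.8, 25.0]
tcp_rot: [0.981, 0.193, 0.003, 0.0]
force: [6.0, 1.5, -0.8]
opening: 0.198
```

```bash
python3 st.py
```

```text
28.3667 [696.1 -36.8  25. ] yaw -67.8 F [ 6.   1.5 -0.8] T [ 0.25 -1.27  0.05] op 0.198 ang 22.3 r 106.0 q [-0.27  0.55  0.39  1.52 -0.23  1.1  -1.02]
```

Release, lift clear, and look at the alignment.

play_rows(
  plan=[
    [[0, 0, 0, 0, 0, 0, 30], [0, 0, 0, 0, 0, 0, 35], [0, 0, 0, 0, 0, 0, 35], [0, 0, 0, 0, 0, 0, 35], [0, 0, -15, 0, 0, 0, 35], [0, 0, -25, 0, 0, 0, 35], [-5, 0, -35, 0, 0, 0, 35], [-10, 0, -38, 0, 0, 0, 35], [-15, 0, -38, 0, 0, 0, 35], [-20, 0, -35, 0, 0, 0, 35]],
  ],
)

```text
time: 29.2
eef_pos: [647.0, -56.3, 213.3]
tcp_rot: [0.981, 0.193, 0.001, 0.0]
force: [0.3, 0.5, 1.3]
opening: 0.343
```

play_rows(
  plan=[
    [[-25, 0, -30, 0, 0, 0, 35], [-30, 0, -10, 0, 0, 0, 35], [0, 0, 0, 0, 0, 0, 35], [0, 0, 0, 0, 0, 0, 35], [0, 0, 0, 0, 0, 0, 35]],
  ],
)

```text
time: 29.62
eef_pos: [596.1, -76.9, 250.6]
tcp_rot: [0.981, 0.192, 0.0, -0.0]
force: [-0.1, -0.2, 0.1]
opening: 0.352
```

```bash
python3 st.py; python3 - <<'E'
from h import *
from workcell import *
s=get_state();f=grab_frame("wrist");pickle.dump((f,s),open("w15.pkl","wb"));cv2.imwrite("pics/w15.png",f["color"][:,:,::-1])
E
```

```text
29.6167 [596.1 -76.9 250.6] yaw -67.8 F [-0.1 -0.2  0.1] T [-0.03  0.11  0.05] op 0.352 ang 177.5 r 1.9 q [-0.3   0.2   0.45  1.51 -0.09  1.45 -1.03]
```

View pics/w15.png

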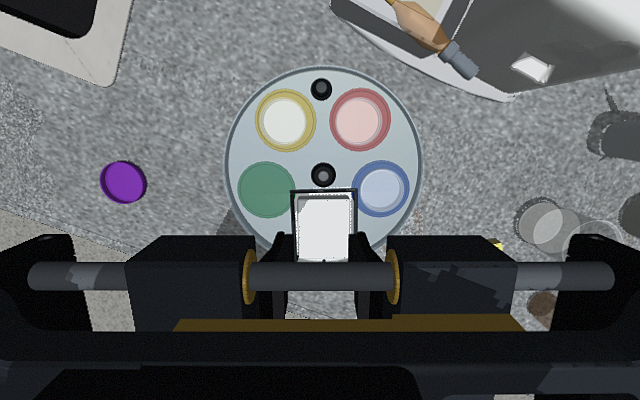

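```bash
python3 - <<'E'
from h import *
f,s=pickle.load(open("w15.pkl","rb"));im=f["color"]
cv2.imwrite("pics/w15c.png",cv2.resize(im[155:270,270:385,::-1],None,fx=6,fy=6,interpolation=cv2.INTER_CUBIC))
E
```

```text
(no output)
```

View pics/w15c.png

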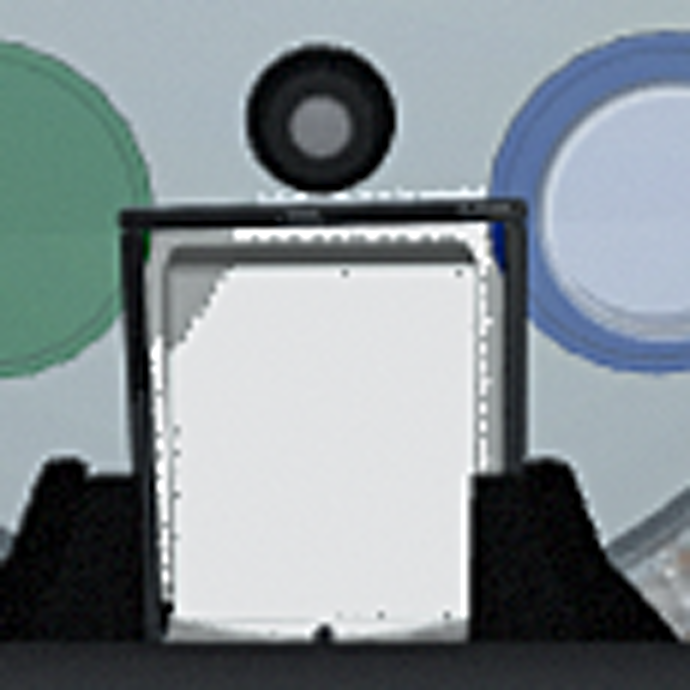

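```bash
python3 - <<'E'
from h import *
f,s=pickle.load(open("w15.pkl","rb"));c=camera(f,s)
P=lambda *a:[np.array(x)/6+[270,155] for x in a]
ang=lambda v:np.degrees(np.arctan2(v[1],v[0]))
sl=px2w(c,P((125,230),(150,620),(525,230),(521,465)),39)[:,:2]
bl=px2w(c,P((165,268),(168,620),(474,268),(469,620)),33.5)[:,:2]
print("slot",ang(sl[1]-sl[0]),ang(sl[3]-sl[2]),np.linalg.norm(sl[0]-sl[2]),ang(sl[0]-sl[2])-90)
print("block",ang(bl[1]-bl[0]),ang(bl[3]-bl[2]),np.linalg.norm(bl[0]-bl[2]),ang(bl[0]-bl[2])-90)
hub=px2w(c,P((322,120)),51)[0][:2];hb2=px2w(c,P((321,127)),51)[0][:2];print(hub,hb2)
for C in(np.array([598.5,-77]),hub):
  print(ang((sl[0]+sl[2])/2-C),ang(bl.mean(0)-C),ang(px2w(c,[(321.5,88)],67)[0][:2]-C)-180)
from workcell import *
s=get_state();plan(s["eef_pos"],s["tcp_rot"],[500,230,230],0,9,35,0)
E
```

```text
slot -155.62427662089846 -156.94994489517634 87.94918143092681 22.236179069915863
block -158.40672267896977 -157.19035834320752 69.24657840852755 22.236229289930733
[599.40403456 -78.84996062] [597.94826225 -79.22201702]
-151.52534958500794 -156.52344424154938 -157.3251752082188
-155.9626912360139 -158.00504189814103 -156.17095913212387
[[[3, -36, 2, 0, 0, -7.1, 35], [7, -35, 2, 0, 0, -7.1, 35], [12, -34, 2, 0, 0, -7.1, 35], [16, -32, 2, 0, 0, -7.1, 35], [19, -30, 2, 0, 0, -7.1, 35], [23, -27, 2, 0, 0, -7.1, 35], [26, -24, 3, 0, 0, -7.1, 35], [29, -21, 2, 0, 0, -7.1, 35], [31, -16, 3, 0, 0, -7.1, 35]]]
end [500.2 229.6 229.9] yaw -3.9
```

```bash
python3 - <<'E'
from h import *
from workcell import *
s=get_state();plan(s["eef_pos"],s["tcp_rot"],[610,-135,190],2,10,35,0)
E
```

```text
[[[-1, 6, 6, 0, 0, -7, 35], [-2, 6, 6, 0, 0, -7, 35], [-2, 6, 6, 0, 0, -7, 35], [-3, 5, 6, 0, 0, -7, 35], [-4, 5, 6, 0, 0, -7, 35], [-4, 4, 6, 0, 0, -7, 35], [-5, 4, 6, 0, 0, -6.9, 35], [-5, 3, 6, 0, 0, -7, 35], [-5, 3, 6, 0, 0, -6.9, 35], [-5, 2, 6, 0, 0, -7, 35]]]
end [ 610.4 -134.7  189.6] yaw 2.0
```

play_rows(
  plan=[
    [[-1, 6, 6, 0, 0, -7, 35], [-2, 6, 6, 0, 0, -7, 35], [-2, 6, 6, 0, 0, -7, 35], [-3, 5, 6, 0, 0, -7, 35], [-4, 5, 6, 0, 0, -7, 35], [-4, 4, 6, 0, 0, -7, 35], [-5, 4, 6, 0, 0, -7, 35], [-5, 3, 6, 0, 0, -7, 35], [-5, 3, 6, 0, 0, -7, 35], [-5, 2, 6, 0, 0, -7, 35]],
  ],
)

```text
time: 30.5
eef_pos: [610.5, -135.1, 188.0]
tcp_rot: [0.691, 0.723, -0.001, -0.001]
force: [0.6, -0.8, 0.3]
opening: 0.351
```

play_rows(
  plan=[
    [[-5, 2, 0, 0, 0, -7, 35], [-5, 2, 0, 0, 0, -7, 35], [-5, 2, 0, 0, 0, -7, 35], [0, 0, 0, 0, 0, 0, 35], [0, 0, 0, 0, 0, 0, 35], [0, 0, 0, 0, 0, 0, 35]],
  ],
)

```text
time: 31.0
eef_pos: [618.5, -148.7, 189.1]
tcp_rot: [0.552, 0.834, -0.0, -0.001]
force: [0.2, 0.3, -0.8]
opening: 0.352
```

```bash
python3 st.py; python3 - <<'E'
from h import *
from workcell import *
s=get_state();f=grab_frame("wrist");pickle.dump((f,s),open("w16.pkl","wb"));cv2.imwrite("pics/w16.png",f["color"][:,:,::-1])
E
```

```text
31.0 [ 618.5 -148.7  189.1] yaw 23.0 F [ 0.2  0.3 -0.8] T [-0.06  0.07  0.02] op 0.352 ang -74.0 r 74.6 q [-0.05  0.3   0.31  1.51 -0.09  1.35  0.66]
```

View pics/w16.png

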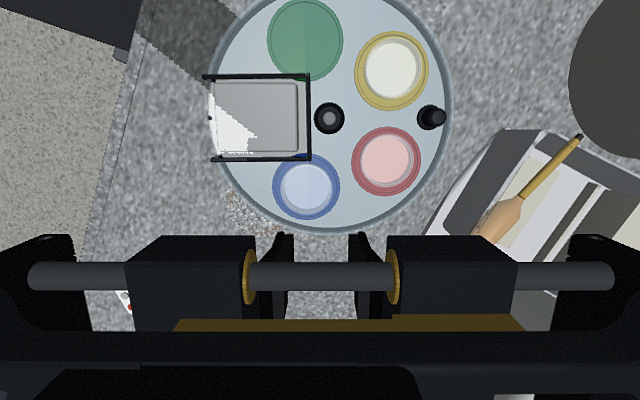

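```bash
python3 - <<'E'
from h import *
f,s=pickle.load(open("w16.pkl","rb"));im=f["color"]
cv2.imwrite("pics/w16c.png",cv2.resize(im[60:175,195:350,::-1],None,fx=5,fy=5,interpolation=cv2.INTER_CUBIC))
E
```

```text
(no output)
```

View pics/w16c.png

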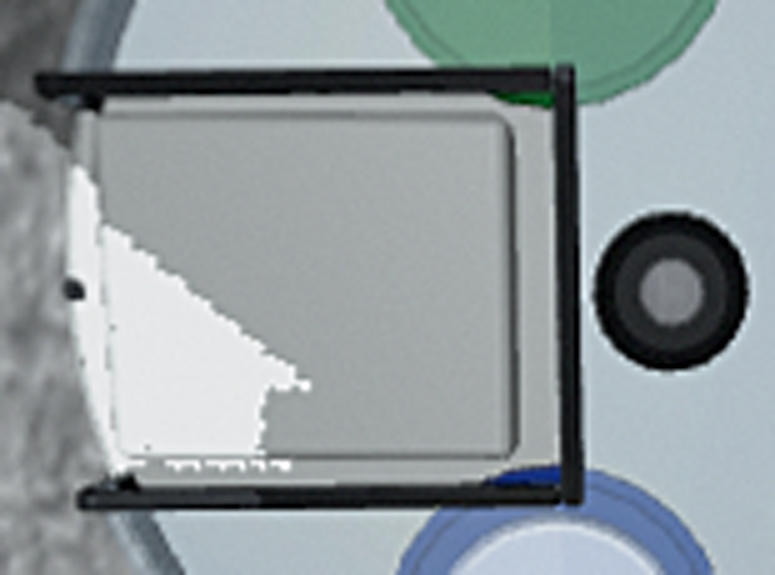

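```bash
python3 - <<'E'
from h import *
f,s=pickle.load(open("w16.pkl","rb"));c=camera(f,s)
P=lambda *a:[np.array(x)/5+[195,60] for x in a]
ang=lambda v:np.degrees(np.arctan2(v[1],v[0]))
sl=px2w(c,P((550,77),(50,84),(565,496),(90,498)),39)[:,:2]
bl=px2w(c,P((500,113),(105,115),(505,457),(125,458)),33.5)[:,:2]
ie=px2w(c,P((567,90),(573,490)),39)[:,:2]
print("slot",ang(sl[1]-sl[0]),ang(sl[3]-sl[2]),"inner edge",ang(ie[0]-ie[1])-90+180-360)
print("block",ang(bl[1]-bl[0]),ang(bl[3]-bl[2]))
for C in(np.array([598,-77]),px2w(c,P((671,290)),51)[0][:2]):
  print(C,"slot mid outer",ang((sl[1]+sl[3])/2-C),"blk",ang(bl.mean(0)-C),"post",ang(px2w(c,[(437,115)],67)[0][:2]-C)-180, "post r", np.hypot(*(px2w(c,[(437,115)],67)[0][:2]-C)))
  W=[px2w(c,[q],15)[0][:2] for q in((305,39),(391,70.5),(386,161))]
  print([ang(w-C) for w in W],[np.hypot(*(w-C)) for w in W])
E
```

```text
slot -156.2610765116002 -156.69756711371633 inner edge -156.5663582014584
block -156.73224361681 -156.79680040615935
[598 -77] slot mid outer -155.6077626063567 blk -155.84200916645443 post -156.1128855837119 post r 102.37195597103768
[np.float64(131.27306045002672), np.float64(59.06448598355211), np.float64(-13.677566754197985)] [np.float64(83.64644959803516), np.float64(82.42429903183383), np.float64(83.05833135099151)]
[597.77445775 -78.67492718] slot mid outer -156.25884955533175 blk -156.9124091645132 post -155.3138254193882 post r 103.26646002751029
[np.float64(130.41164226957108), np.float64(59.51995081127442), np.float64(-12.51581938430816)] [np.float64(84.76608339119703), np.float64(83.97956044105388), np.float64(82.89846853960246)]
```

play_rows(
  plan=[
    [[20, -20, -5, 0, 0, 0, 60], [30, -25, -5, 0, 0, 0, 60], [30, -25, -5, 0, 0, 0, 60], [30, -25, 0, 0, 0, 0, 60], [30, -25, 0, 0, 0, 0, 60], [30, -25, 0, 0, 0, 0, 60], [30, -20, 0, 0, 0, 0, 60], [20, -10, 0, 0, 0, 0, 60], [0, 0, 0, 0, 0, 0, 60], [0, 0, 0, 0, 0, 0, 60]],
  ],
)

```text
time: 31.88
eef_pos: [370.7, -15.4, 204.7]
tcp_rot: [0.55, 0.835, -0.0, 0.0]
force: [-0.3, -0.2, -0.5]
opening: 0.604
```

```bash
python3 st.py; python3 - <<'E'
from h import *
from workcell import *
g=grab_frame("top");cv2.imwrite("pics/t20.png",g["color"][:,:,::-1])
cv2.imwrite("pics/t20c.png",cv2.resize(g["color"][140:240,280:400,::-1],None,fx=6,fy=6,interpolation=cv2.INTER_CUBIC))
E
```

```text
31.8833 [370.7 -15.4 204.7] yaw 23.2 F [-0.3 -0.2 -0.5] T [-0.04 -0.02  0.03] op 0.604 ang 164.8 r 235.5 q [-0.18 -0.3   0.12  2.06  0.04  1.38  0.33]
```

View pics/t20.png

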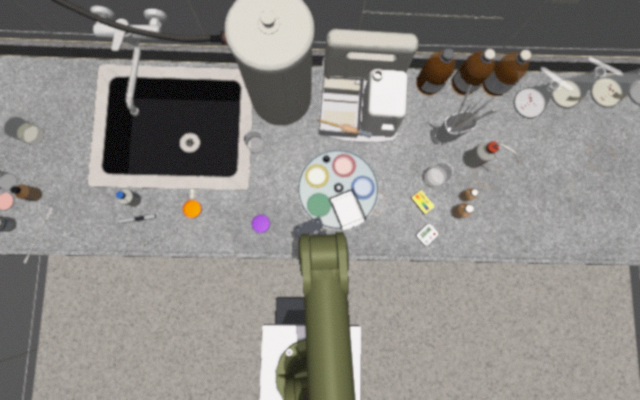

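View pics/t20c.png

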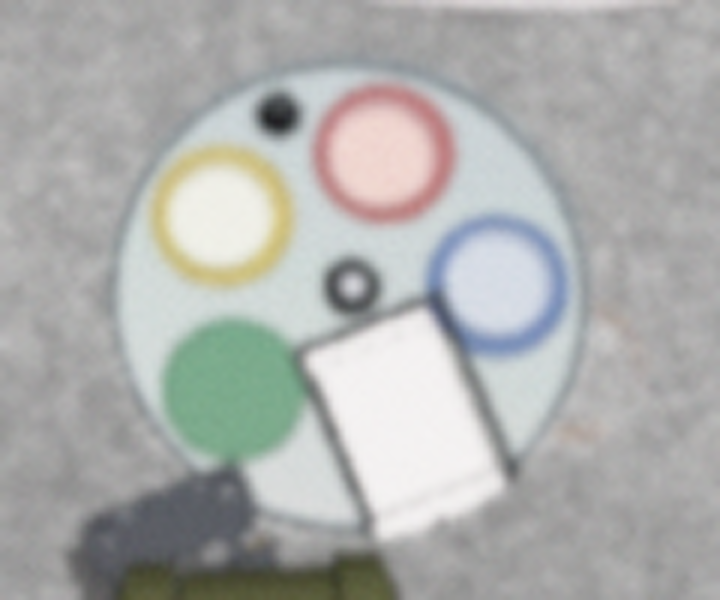

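play_rows(
  plan=[
    [[-10, 25, -5, 0, 0, 0, 60], [-10, 25, -5, 0, 0, 0, 60], [0, 0, 0, 0, 0, 0, 60], [0, 0, 0, 0, 0, 0, 60], [0, 0, 0, 0, 0, 0, 60], [0, 0, 0, 0, 0, 0, 60]],
  ],
)

```text
time: 32.43
eef_pos: [424.5, -15.2, 215.1]
tcp_rot: [0.551, 0.834, 0.0, -0.0]
force: [-0.3, -0.7, -0.6]
opening: 0.601
```

```bash
python3 st.py; python3 -c "
from workcell import *
print(get_state()['joint_positions'],abs(get_state()['qvel']).max());print(finish_job())"
```

```text
32.4333 [424.5 -15.2 215.1] yaw 23.1 F [-0.3 -0.7 -0.6] T [-0.15  0.02  0.01] op 0.601 ang 160.4 r 184.1 q [-0.18 -0.18  0.14  1.94  0.02  1.38  0.35]
[-0.18350256 -0.17847831  0.13856897  1.94158069  0.02480215  1.3768248
  0.35139454] 0.008478613009213798
the job is handed in; nothing more can be done
None
```

I turned the cover by its post until the opening stood over the red seat, and set the red plate flat in that seat. I then turned the cover back over the blank block and handed the job in at 32.4 s of robot time.

**Last checks**
- **Red plate:** it was released at floor contact with about 3 N. The pictures show it lying flat in the red seat, a few mm off the seat's centre but inside the lip.
- **Cover:** the opening's angle agrees with the blank block's to about 0.2–0.7° in the close wrist picture. An earlier, partly hidden view had suggested about 1.5°.
- **Everything else:** in the last top picture all plates are covered and the other things look to be where they stood. The robot was clear of everything.

**What failed or disagreed**
- **First try at the post missed:** the fingertips really end about 26 mm behind the reported TCP, not 11 mm ahead of it. I saw this in the pictures, confirmed it with a gentle touch on the bench (up to 13 N), and redid the grasp.
- **Calibration:** the top and wrist cameras differed by about 3 mm on where the keeper is. I used the wrist values.
- **Plate grip:** it took three tries at different angles to find the 58 mm flats.
- **Placing angle:** I placed the plate with the jaws about 35° off the radius, so the gripper would clear the bin and brush behind the keeper. No contact force showed.
- **Joint 2:** while retreating, it read −0.30 rad, right at its range limit. I moved back to −0.18 before handing in, but did not check whether it had passed the limit.

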